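Hold a soil slide flush on the tilted reflectance reader

ROBOT

A 6-joint arm with a two-finger parallel gripper is mounted at the origin on a cart in front of the work surface, level with it; the furniture and walls round the work are solid. World frame = base frame: x ahead of the robot, y to its left, z up, the work surface at z = 0. Lengths are in m, angles in rad, forces in N, time in s.
With the tool pointing down it reaches from about 0.35 to 0.975 m from the base axis. Payload 4.9 kg.
Tool frame: the origin (TCP) lies at the very end of the fingers, on their centre line; the grasp point (between the pads) lies 19 mm behind it; z points along the fingers, y is the line along which they close (so a half turn about z gives the same grasp; the last joint's range is limited). The gripper opens to 85 mm and grips with 20 to 120 N. Pads are 22 mm wide; open, the fingers measure 114 mm over their backs; the gripper's body (76 mm by 85 mm) begins 54 mm behind the grasp point. The pads swing forward as they close: fully open they stand 13 mm farther back than shut.
Start: joints at [1.015, 0.053, 1.613, -0, 1.476, -0.119], TCP at [0.264, 0.566, 0.194] pointing down, gripper open.
Joint ranges: [-3.01, 3.01], [-1.01, 2.22], [0.06, 2.58], [-1.02, 4.17], [0.09, 2.62], [-3.14, 3.14]. Speed limits (rad/s): [2.57, 2.57, 3.14, 3.14, 3.14, 3.14].

INTERFACE

Orientations are given as a rotation vector (axis times angle).
In Python, from station import get_obs, get_image, finish_job gives the robot as it stands. The module is installed in compiled form; this text tells all that it offers.
- The arm moves only by the tool carry_out, never from a script. Its argument "rows" is a list of rows, each a list of 7 numbers: the turn, a rotation vector about the tool's x, y, z as a fraction of full scale, then the shift along the tool's x, y, z as a fraction of full scale, then the closure, from -1 (fully open) to 1 (shut). A call has 1 to 5 rows; each row is the pose to reach, as a shift and turn from the pose commanded when the call began, along the tool's axes at that moment, turning the shorter way round; what a row does not reach only later rows make up. Full scale, the value 1, is 300 mm for a shift and pi rad for a turn. A row lasts 1/10 s, in which the tool goes at most 50 mm and 8.59 degrees, less where a joint would pass 70% of its speed; a pose out of reach is approached as far as the arm can. A call with a number of a shift or a turn outside -1 to 1 is refused whole. A call with a gripper value outside its range is refused whole. The fingers move at their own pace and stop on an object; "force" is the grip in N (left out, the last holds). Time passes only in rows, so rows that repeat a pose let the fingers close. It gives the time, the measured TCP pose, the force, the opening and the grip force at its end, in the units of the state.
- get_obs(): the state, without advancing time (a new reading comes with each control period).
- get_image(name): name is "side" or "top" or "wrist"; returns a dict with "img" (384x512x3 uint8, blue, green, red), "mtx" (3x3 intrinsics, pixels), "R" (3x3) and "t" (3): a world point X has camera coordinates R X + t. Camera axes: x right, y down, z forward; pixel columns grow to the right and rows downward; lengths in m; the calibration is good to about 2 mm. A picture is of the moment at which its call begins. There is no depth.
- finish_job(): hands the job in; it is judged then, once.
The state is a dict: "t": time; "q": joint angles; "dq": joint speeds; "effort": joint torques, N m; "tool_pos": TCP position; "tool_rot": TCP orientation; "contact_force": force on the tool from outside, world axes, zero at the start; "wrist_torque": the same for the moment, N m; "opening": finger opening in m; "grip_force": force on a finger pad.
Only numpy, scipy, OpenCV 4.12 (cv2) and the standard library are available. Lean on these libraries where they do the work, as an engineer would, in place of code of your own. Each camera call takes 0.05 s, during which the arm holds its last target. There are 200 camera calls.

TASK

Take a reading of the soil slide on the bench reflectance reader: while its port is still bare, press the three keys on its base all the way down one at a time and let each spring back - first the long bar key (lamp on), then the round key (zero on the bare port), then the small square key (start the reading). Then pick up the slide carrier by its bridge handle, tilt it to match the slope of the reader's sprung port plate, lay it lengthways up the slope, centred on the port and flush, and push gently so that the plate gives a few millimetres. There is no clip: keep it pressed steadily for at least three seconds and finish still holding it there, without forcing the head out of its set tilt or disturbing the beaker, flask, tape roll and timer.

Things in the scene. Friction and masses are not known exactly. Their poses are not given: they have to be found in the camera images.
- reader: the reflectance reader, fixed to the worktop: white base 210 (x) x 150 (y) mm, top 34 mm above the worktop, carrying a tilting grey head between two aluminium cheeks. Origin: centre of its underside; its -x side (keys) faces the robot, +x to the back, z up. The head pivots about the reader's y axis at x = +35 mm, z = 92 mm; the cheeks reach 117 mm above the worktop.
- key_bar (a joint): travel of the long bar key, the reader's left-hand key (+y), 16 x 30 mm, long along y: 0 up, 0.004 fully down; springs back; 1 N to start it moving, 4 N fully down
- key_bar_top (a point): centre of the top of the long bar key, about 8 mm above the base's top; axes as the reader
- key_round (a joint): travel of the round key, the middle key, 19 mm across: 0 up, 0.004 fully down; same spring
- key_round_top (a point): centre of the top of the round key; 42 mm from either neighbour
- key_square (a joint): travel of the small square key, the right-hand key (-y), 15 x 15 mm: 0 up, 0.004 fully down; same spring
- key_square_top (a point): centre of the top of the square key
- head (a joint): tilt of the reader's head: angle of the port plate from level (rad), between about 0.26 and 0.62, leaning towards the keys; held by a friction hinge (2 N m), to be left as it is
- head_rim (a point): middle of the upper edge of the grey head's top (moves only if the head's tilt is forced)
- port (a point): centre of the outer face of the black sprung port plate, 84 mm (x, up the slope) x 62 mm (y), with the round glass port 33 mm across in its middle; z is the plate's outward normal, x points up the slope away from the keys, y is the reader's y
- port_plate (a joint): how far the port plate is pushed in along its normal (m): 0 out, 0.008 end of travel; spring of 0.8 N/mm, about 1.6 N to start, 4 N at 3 mm, 8 N at the end of travel
- slide_handle (a point): centre of the slide carrier's bridge handle bar. The loose carrier is a flat aluminium frame 76 (x) x 50 (y) x 6 mm with a glass slide in it and an arched handle over it: a bar 72 mm long (x), 12 mm thick (y), 16 mm high, its centre 28 mm above the frame's underside (top at 36 mm), the gap between frame and bar 14 mm, posts at the bar's two ends. x along the bar, z up from the frame. Mass about 90 g. It may lie to the left or the right of the reader
- slide_face (a point): centre of the flat underside of the slide carrier (the face that goes against the port plate); same axes as the handle's
- beaker: empty glass beaker, 56 x 62 x 70 mm, bystander; it stands on the side where the slide carrier is not; origin at the centre of its underside
- flask: stoppered conical flask, 67 mm wide, 106 mm tall, bystander to the right of the reader and behind it; origin at the centre of its underside
- roll: roll of tape, 69 mm across, 19 mm high, bystander to the reader's left; origin at the centre of its underside
- lab_timer: small lab timer, 62 x 66 x 18 mm, bystander at the left front; origin at the centre of its underside
Things that resemble listed ones, but are neither listed nor needed, are in the scene too. What is shaped like the part that bears slide_handle but blue or brown is not meant.

How it is judged:
By the outcome, as a careful person would: the job done as asked, in the order asked, and still so for the second after the job is handed in, while the arm keeps its last pose, push and grip.
It also fails if it takes over 69 s, if anything falls off the work surface, if the arm or the gripper's body presses on something with over 40 N, if the wrist force passes 120 N, or if a joint passes its speed limit or range.

## Working session

There is one attempt and no reset: what is moved stays moved. The work goes in short steps, Python scripts to look and compute and a tool call to move; the robot and the scene stay as the last step left them, time stands still between calls to the robot, and variables do not carry over. Pictures are saved under pics/ and viewed, at most 10 in all, crops included, and the job is handed in when it is done.

Besides the shell and the picture viewer there is one more tool, called after ">>>" as name(argument=value, ...) on one line, values as JSON. carry_out: Moves the arm, as the interface text tells. Shift numbers are shares of 300 mm and turn numbers shares of pi rad, none past 1 either way. Its arguments: {"type":"object","properties":{"rows":{"type":"array"},"force":{"type":"number"}},"required":["rows"]}

```bash
mkdir -p pics; cat > h.py <<'E'
import numpy as np, cv2
from station import get_obs,get_image
from scipy.spatial.transform import Rotation as Ro
def ray(im,u,v):
    d=im["R"].T@np.linalg.inv(im["mtx"])@np.array([u,v,1.]); c=-im["R"].T@im["t"]; return c,d
def onz(im,u,v,z):
    c,d=ray(im,u,v); return c+d*(z-c[2])/d[2]
def tri(im1,p1,im2,p2):
    c1,d1=ray(im1,*p1);c2,d2=ray(im2,*p2)
    A=np.c_[d1,-d2]; s=np.linalg.lstsq(A,c2-c1,rcond=None)[0]
    a=c1+d1*s[0];b=c2+d2*s[1]; return (a+b)/2,np.linalg.norm(a-b)
def proj(im,X):
    x=im["mtx"]@(im["R"]@np.array(X)+im["t"]); return x[:2]/x[2]
E
python3 - <<'E'
from h import *
import pickle
o=get_obs();print(o)
a={n:get_image(n) for n in("top","side")}
pickle.dump(a,open("a.pkl","wb"))
for n in a: cv2.imwrite(f"pics/{n}0.png",cv2.resize(a[n]["img"],(800,600),interpolation=cv2.INTER_CUBIC)); print(n,-a[n]["R"].T@a[n]["t"])
E
```

```text
{'t': 0.0, 'q': array([ 1.01501234e+00,  5.33156532e-02,  1.61427943e+00,  3.39831901e-05,
        1.47600887e+00, -1.19016179e-01]), 'dq': array([ 0.00065348, -0.00086053,  0.00181436, -0.00141906, -0.00015203,
       -0.00017263]), 'effort': array([ 8.88747709e-04, -3.93702221e+01, -3.70167804e+01, -1.44067344e-04,
        7.30779153e-03,  1.71789143e-06]), 'tool_pos': array([0.2640143 , 0.5657356 , 0.19279735]), 'tool_rot': array([-6.80486457e-01, -3.06629260e+00,  2.96296203e-03]), 'contact_force': array([-0.51950831, -0.13812951,  0.77386938]), 'wrist_torque': array([ 0.03475464, -0.02309639, -0.01147722]), 'grip_force': 0.0, 'opening': 0.08566382876936539}
top [0.31638074 0.0903128  1.55586776]
side [ 0.54931814 -1.24369872  1.02155097]
```

View pics/top0.png

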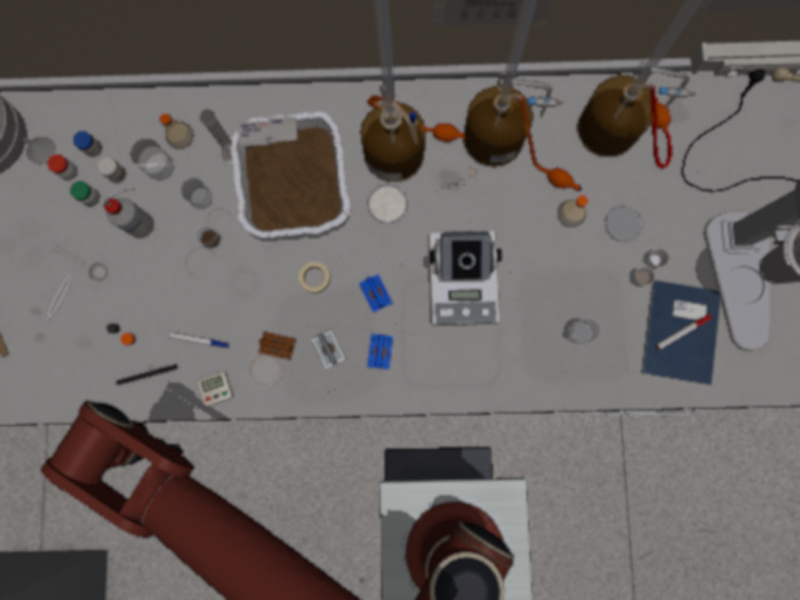

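View pics/side0.png

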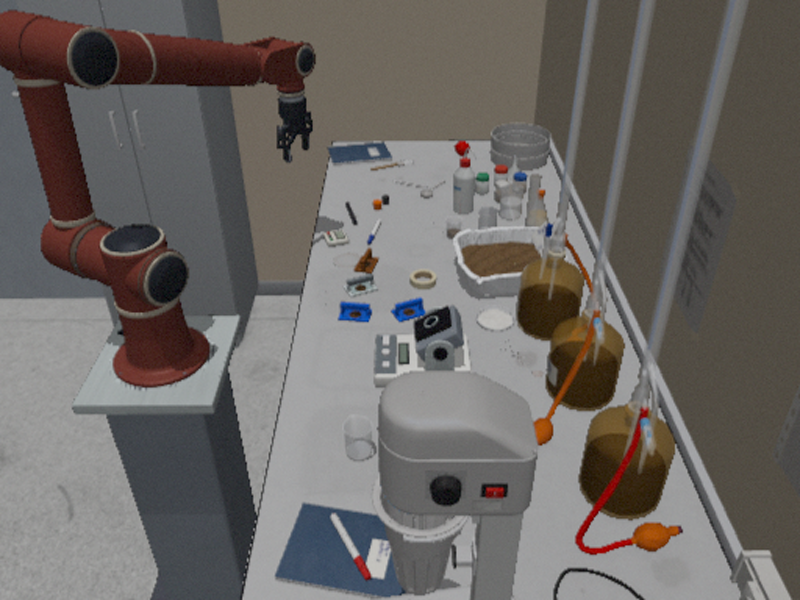

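The top view shows the reader at about (465,278), its keys near row 312, and the aluminium carrier at (328,349) to the left of it. In the side view the carrier is at (362,285) and the head at (437,335). Next, an enlarged crop of each.

```bash
python3 - <<'E'
from h import *
import pickle
a=pickle.load(open("a.pkl","rb"))
t=a["top"]["img"][135:240,190:330]; s=a["side"]["img"][165:255,205:310]
# crops x5 / x5
T=cv2.resize(t,None,fx=5.7,fy=5.7,interpolation=cv2.INTER_CUBIC)
S=cv2.resize(s,None,fx=6.6,fy=6.6,interpolation=cv2.INTER_CUBIC)
cv2.imwrite("pics/tc.png",T);cv2.imwrite("pics/sc.png",S);print(T.shape,S.shape)
im=a["top"]
for n,u,v,z in[("reader front left",434,323,.034),("front right",498,323,.034),("carrier",328,349,.03),("bar",449,312,.042),("round",467,312,.042),("sq",486,312,.042)]: print(n,onz(im,u*.64,v*.64,z))
E
```

```text
(598, 798, 3) (594, 693, 3)
reader front left [0.49080981 0.03005211 0.034     ]
front right [ 0.48708511 -0.11046914  0.034     ]
carrier [0.43995622 0.26469614 0.03      ]
bar [ 0.51328616 -0.00331423  0.042     ]
round [ 0.51223065 -0.04274193  0.042     ]
sq [ 0.51111749 -0.08432336  0.042     ]
```

View pics/tc.png

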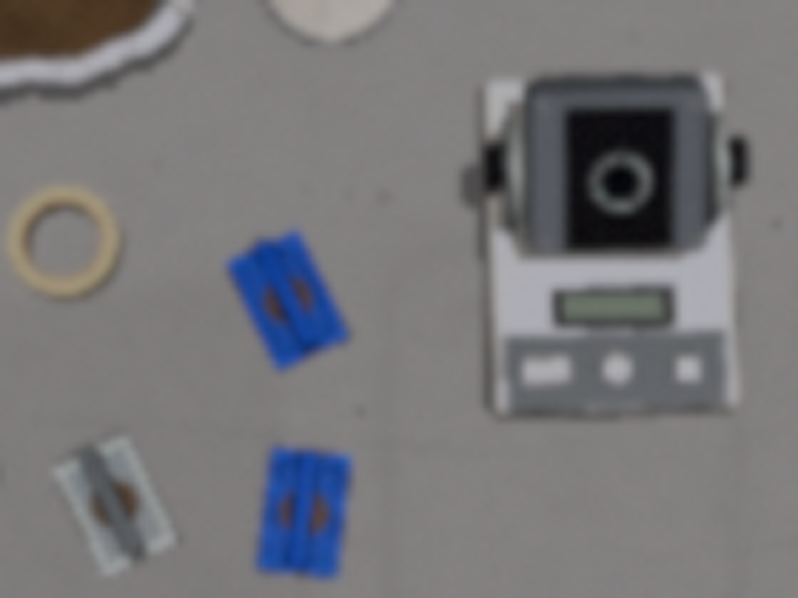

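View pics/sc.png

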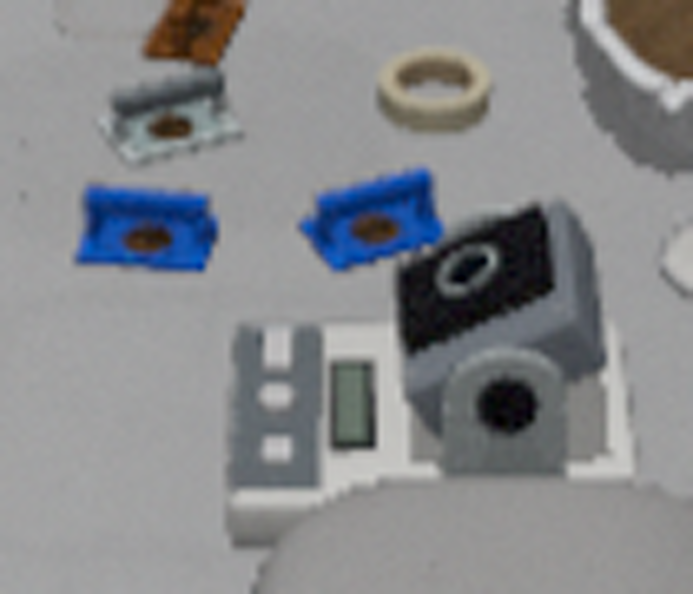

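The crops show these points:
- **Top crop:** keys at (547,370), (618,370) and (688,370), port ring at (621,182), carrier centred at (115,506) with its dark bar running from (88,455) to (135,555).
- **Side crop:** port at (468,270), plate corners near (550,205), (558,295), (405,355) and (397,262).

```bash
python3 - <<'E'
from h import *
import pickle
a=pickle.load(open("a.pkl","rb")); T,S=a["top"],a["side"]
ft=lambda x,y:(190+(x+.5)/5.7-.5,135+(y+.5)/5.7-.5)
fs=lambda x,y:(205+(x+.5)/6.6-.5,165+(y+.5)/6.6-.5)
K=[]
for n,t,s in[("bar",(547,370),(278,348)),("round",(618,370),(277,395)),("sq",(688,370),(278,447)),("port",(621,182),(468,270)),
 ("c1 upL",(567,110),(550,205)),("c2 upR",(671,110),(558,295)),("c3 loR",(671,247),(405,355)),("c4 loL",(567,247),(397,262)),("bar far",(135,555),(113,103)),("bar near?",(90,455),(222,77))]:
    X,e=tri(T,ft(*t),S,fs(*s)); print(n,X.round(4),"gap",round(e,4), onz(T,*ft(*t),.042).round(4) if X[2]<.06 else "")
for n,p in[("frame",(65,467)),("f2",(128,437)),("f3",(175,545)),("f4",(105,575))]: print(n,onz(T,*ft(*p),.006).round(4))
for p in[(88,450),(137,558)]: print("bar36",onz(T,*ft(*p),.036).round(4))
for p in[(500,413),(737,407),(487,80),(718,75)]: print("base",onz(T,*ft(*p),.034).round(4))
E
```

```text
bar [0.5132 0.0028 0.0428] gap 0.0016 [0.5141 0.0029 0.042 ]
round [ 0.5125 -0.0395  0.0448] gap 0.0001 [ 0.5129 -0.0398  0.042 ]
sq [ 0.5126 -0.0814  0.0446] gap 0.0022 [ 0.5118 -0.0818  0.042 ]
port [ 0.6108 -0.0388  0.1246] gap 0.0007 
c1 upL [ 0.6517 -0.008   0.1422] gap 0.0027 
c2 upR [ 0.6526 -0.0686  0.1306] gap 0.0024 
c3 loR [ 0.578  -0.0692  0.0941] gap 0.0004 
c4 loL [ 0.5762 -0.0076  0.107 ] gap 0.002 
bar far [0.4094 0.2529 0.0347] gap 0.0011 [0.4095 0.2522 0.042 ]
bar near? [0.4723 0.2797 0.035 ] gap 0.0031 [0.47   0.2786 0.042 ]
frame [0.4667 0.2985 0.006 ]
f2 [0.4841 0.2596 0.006 ]
f3 [0.4172 0.2315 0.006 ]
f4 [0.4    0.2745 0.006 ]
bar36 [0.4737 0.2806 0.036 ]
bar36 [0.408  0.2516 0.036 ]
base [0.4897 0.0316 0.034 ]
base [ 0.4896 -0.1112  0.034 ]
base [0.6962 0.0329 0.034 ]
base [ 0.6953 -0.1093  0.034 ]
```

```bash
cat >> h.py <<'E'
def Rt(tilt,yaw=0.): # tool z along -normal of a face tilted towards the robot; tool y at yaw+90deg
    n=np.array([-np.sin(tilt),0,np.cos(tilt)]); z=-n; y=np.array([0,1.,0]); x=np.cross(y,z)
    return Ro.from_rotvec([0,0,yaw]).as_matrix()@np.c_[x,y,z]
def plan(pos,R):
    o=get_obs(); R0=Ro.from_rotvec(o["tool_rot"]).as_matrix()
    d=R0.T@(np.array(pos)-o["tool_pos"])/.3; r=Ro.from_matrix(R0.T@R).as_rotvec()/np.pi
    print("turn",r.round(4),"shift",d.round(4),"mm",round(np.linalg.norm(d)*300,1),"t",round(o["t"],2),"F",o["contact_force"].round(2))
E
python3 - <<'E'
from h import *
plan([.46,-.04,.21],Rt(0))
plan([.40,.35,.21],Rt(0))
E
```

```text
turn [-0.0006 -0.0002 -0.139 ] shift [-1.446  -1.5535 -0.0546] mm 636.9 t 0.1 F [ 1.    0.84 -0.58]
turn [-0.0006 -0.0002 -0.139 ] shift [-0.7148 -0.4602 -0.0564] mm 255.6 t 0.1 F [ 1.    0.84 -0.58]
```

>>> carry_out(rows=[[0, 0, -0.139, -0.6, -0.52, -0.03, -1], [0, 0, -0.139, -0.6, -0.52, -0.03, -1], [0, 0, -0.139, -0.6, -0.52, -0.03, -1], [0, 0, -0.139, -0.6, -0.52, -0.03, -1], [0, 0, -0.139, -0.6, -0.52, -0.03, -1]])

```text
t: 0.6
tool_pos: [0.3618, 0.3465, 0.2026]
tool_rot: [-0.001, -3.141, 0.001]
contact_force: [0.6, 0.4, 0.3]
opening: 0.0854
grip_force: 0.0
```

```bash
python3 - <<'E'
from h import *
plan([.46,-.04,.21],Rt(0)); print(get_obs()["q"].round(2))
E
```

```text
turn [-0.0002 -0.0001 -0.0001] shift [-0.3278 -1.2883 -0.024 ] mm 398.9 t 0.6 F [0.6  0.44 0.32]
[ 0.62 -0.26  1.88 -0.    1.51 -0.95]
```

>>> carry_out(rows=[[0, 0, 0, -0.16, -0.64, -0.02, -1], [0, 0, 0, -0.16, -0.64, -0.02, -1], [0, 0, 0, -0.16, -0.64, -0.02, -1], [0, 0, 0, -0.16, -0.64, -0.02, -1], [0, 0, 0, -0.16, -0.64, -0.02, -1]])

```text
t: 1.1
tool_pos: [0.4105, 0.1521, 0.2089]
tool_rot: [0.013, 3.141, -0.003]
contact_force: [0.6, 0.6, 0.1]
opening: 0.0854
grip_force: 0.0
```

>>> carry_out(rows=[[0, 0, 0, -0.16, -0.64, 0, 1], [0, 0, 0, -0.16, -0.64, 0, 1], [0, 0, 0, -0.16, -0.64, 0, 1], [0, 0, 0, -0.16, -0.64, 0, 1], [0, 0, 0, -0.16, -0.64, 0, 1]], force=30)

```text
t: 1.6
tool_pos: [0.4578, -0.0393, 0.2085]
tool_rot: [-0.01, -3.141, 0.002]
contact_force: [0.5, 0.2, 0.0]
opening: 0.0121
grip_force: 0.0
```

```bash
python3 - <<'E'
from h import *
import pickle
plan([.46,-.04,.21],Rt(0))
w=get_image("wrist"); o=get_obs(); pickle.dump((w,o),open("w1.pkl","wb")); print("cam",-w["R"].T@w["t"],w["R"].T[:,2])
cv2.imwrite("pics/w1.png",cv2.resize(w["img"],(800,600),interpolation=cv2.INTER_CUBIC))
E
```

```text
turn [-0.0004 -0.0003 -0.0021] shift [-0.0072 -0.0024 -0.005 ] mm 2.7 t 1.6 F [0.49 0.2  0.01]
cam [ 0.38651929 -0.03968004  0.38914447] [ 0.28175583 -0.00220616 -0.9594836 ]
```

View pics/w1.png

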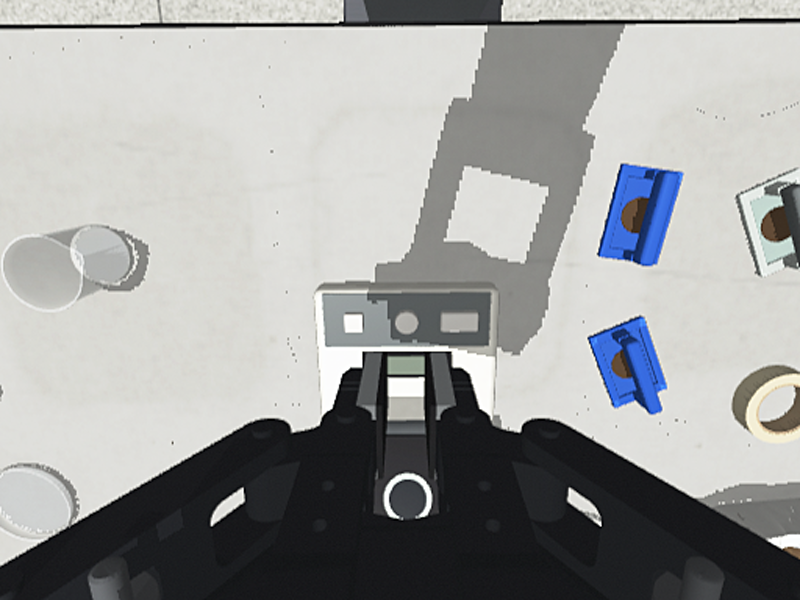

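The wrist view shows the square, round and bar keys at (353,323), (406,322) and (460,321), the port ring seen between the fingers at (408,497), and the front base corners at (318,289) and (497,287).

```bash
python3 - <<'E'
from h import *
import pickle
w,o=pickle.load(open("w1.pkl","rb"))
f=lambda x,y:((x+.5)*.64-.5,(y+.5)*.64-.5)
for n,p,z in[("sq",(353,323),.042),("round",(406,322),.042),("bar",(460,321),.042),("base R",(318,289),.034),("base L",(497,287),.034)]: print(n,onz(w,*f(*p),z).round(4))
a=pickle.load(open("a.pkl","rb"));ft=lambda x,y:(190+(x+.5)/5.7-.5,135+(y+.5)/5.7-.5)
fs=lambda x,y:(205+(x+.5)/6.6-.5,165+(y+.5)/6.6-.5)
print("port",tri(w,f(408,497),a["top"],ft(621,182)),tri(w,f(408,497),a["side"],fs(468,270)))
plan([.513,.0030,.0500],Rt(0))
E
```

```text
sq [ 0.5133 -0.0822  0.042 ]
round [ 0.5128 -0.0403  0.042 ]
bar [0.5123 0.0023 0.042 ]
base R [ 0.4875 -0.1098  0.034 ]
base L [0.4868 0.0318 0.034 ]
port (array([ 0.61197515, -0.03939349,  0.12079642]), np.float64(0.0005207021329525751)) (array([ 0.60990906, -0.03937065,  0.12431455]), np.float64(0.0013857771281723954))
turn [ 0.0002 -0.0004 -0.0015] shift [-0.1853  0.1338  0.5279] mm 172.6 t 1.65 F [ 0.25 -0.   -0.03]
```

>>> carry_out(rows=[[0, 0, -0.0015, -0.185, 0.134, 0.3, 1], [0, 0, -0.0015, -0.185, 0.134, 0.45, 1], [0, 0, -0.0015, -0.185, 0.134, 0.52, 1], [0, 0, -0.0015, -0.185, 0.134, 0.52, 1], [0, 0, -0.0015, -0.185, 0.134, 0.52, 1]])

```text
t: 2.15
tool_pos: [0.5091, 0.0077, 0.0481]
tool_rot: [0.012, -3.132, -0.003]
contact_force: [-0.5, 0.3, 0.7]
opening: 0.0003
grip_force: 0.0
```

```bash
python3 - <<'E'
from h import *
plan([.513,.0026,.0370],Rt(0)); print(get_obs()["tool_pos"],get_obs()["opening"])
E
```

```text
turn [ 0.0006 -0.0031  0.0024] shift [-0.0133 -0.017   0.0369] mm 12.8 t 2.15 F [-0.48  0.35  0.75]
[0.50908465 0.00765948 0.04811173] 0.0002597469625819996
```

>>> carry_out(rows=[[0, 0, 0, 0, 0, -0.01, 1], [0, 0, 0, 0, 0, -0.01, 1]])

```text
t: 2.35
tool_pos: [0.5148, 0.0053, 0.0589]
tool_rot: [-0.009, 3.137, -0.001]
contact_force: [1.2, -0.7, 0.1]
opening: -0.0002
grip_force: 0.0
```

```bash
python3 - <<'E'
from h import *
plan([.513,.0026,.0370],Rt(0)); print(get_obs()["tool_pos"])
E
```

```text
turn [-0.0002  0.0015  0.0017] shift [ 0.0063 -0.0088  0.0731] mm 22.2 t 2.35 F [ 1.19 -0.75  0.12]
[0.5147778  0.00526674 0.0589414 ]
```

>>> carry_out(rows=[[0, 0, 0, 0, 0, 0, 1], [0, 0, 0, 0, 0, 0, 1], [0, 0, 0, 0, 0, 0, 1], [0, 0, 0, 0, 0, 0, 1], [0, 0, 0, 0, 0, 0, 1]])

```text
t: 2.85
tool_pos: [0.5129, 0.0049, 0.0561]
tool_rot: [-0.007, 3.141, 0.0]
contact_force: [-0.2, 0.2, -0.1]
opening: -0.0002
grip_force: 0.0
```

```bash
python3 - <<'E'
from h import *
plan([.513,.0026,.0370],Rt(0)); print(get_obs()["tool_pos"])
E
```

```text
turn [0.     0.     0.0014] shift [-0.0001 -0.0076  0.0637] mm 19.2 t 2.85 F [-0.22  0.17 -0.11]
[0.51294425 0.00488768 0.05610203]
```

>>> carry_out(rows=[[0, 0, 0, 0, -0.0076, 0.02, 1], [0, 0, 0, 0, -0.0076, 0.035, 1], [0, 0, 0, 0, -0.0076, 0.048, 1], [0, 0, 0, 0, -0.0076, 0.06, 1], [0, 0, 0, 0, -0.0076, 0.063, 1]])

```text
t: 3.35
tool_pos: [0.5124, 0.0028, 0.0362]
tool_rot: [0.007, -3.14, -0.0]
contact_force: [-0.5, 0.1, 0.8]
opening: 0.0001
grip_force: 0.0
```

>>> carry_out(rows=[[0, 0, 0, 0, 0, 0, 1], [0, 0, 0, 0, 0, 0, 1], [0, 0, 0, 0, 0, 0, 1]])

```text
t: 3.65
tool_pos: [0.5132, 0.0027, 0.0374]
tool_rot: [-0.007, 3.141, -0.0]
contact_force: [-0.2, -0.7, -0.5]
opening: 0.0003
grip_force: 0.0
```

```bash
python3 - <<'E'
from h import *
w=get_image("wrist"); 
print(get_obs()["contact_force"],get_obs()["wrist_torque"],proj(w,[.513,.0026,.042]),proj(w,[.513,.0026,.038]))
c=w["img"][200:384,170:350]; cv2.imwrite("pics/w2.png",cv2.resize(c,None,fx=3.2,fy=3.2,interpolation=cv2.INTER_CUBIC))
E
```

```text
[-0.01680396  0.76270574 -0.64510888] [-0.0062082  -0.02276127 -0.01454978] [260.74833706 216.46543588] [260.71616751 214.12509108]
```

View pics/w2.png

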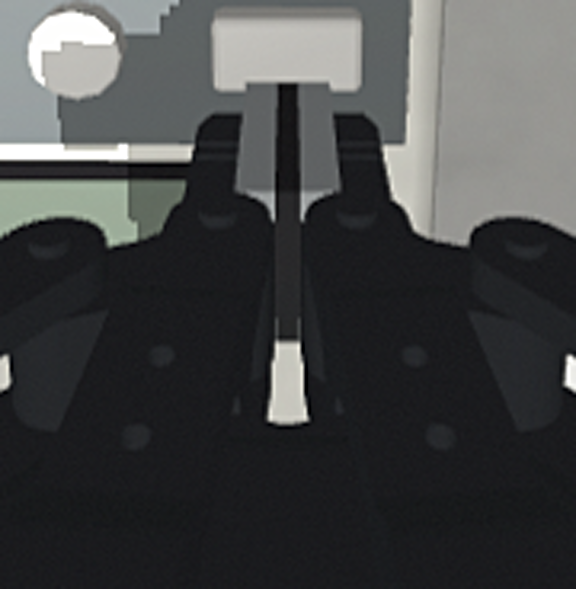

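The picture shows the bar key at (287,50), still up and uncovered, with the finger ends only reaching row ~88. So they are above or behind it, and I'll work out by how much.

```bash
python3 - <<'E'
from h import *
w=get_image("wrist"); v=200+88/3.2
for u in(246,335):
  c,d=ray(w,170+u/3.2,v)
  for x in(.502,.507,.513,.518): print(u,(c+d*(x-c[0])/d[0]).round(4))
for v in (10,78,90):
  print([onz(w,170+u/3.2,200+v/3.2,.042).round(4) for u in(212,362)])
print(c,get_obs()["tool_pos"])
E
```

```text
246 [ 0.502  -0.0045  0.0834]
246 [ 0.507  -0.0049  0.0723]
246 [ 0.513  -0.0055  0.0589]
246 [ 0.518  -0.006   0.0478]
335 [0.502  0.0091 0.0833]
335 [0.507  0.0098 0.0722]
335 [0.513  0.0106 0.0588]
335 [0.518  0.0112 0.0477]
[array([ 0.5041, -0.0127,  0.042 ]), array([0.504 , 0.0165, 0.042 ])]
[array([ 0.5185, -0.013 ,  0.042 ]), array([0.5183, 0.0169, 0.042 ])]
[array([ 0.5211, -0.013 ,  0.042 ]), array([0.5209, 0.017 , 0.042 ])]
[0.44161308 0.00128156 0.21792313] [0.51317902 0.00270731 0.03736887]
```

```bash
python3 - <<'E'
from h import *
s=get_image("side"); t=get_obs()["tool_pos"]
print(proj(s,t),(proj(s,t)-[205,150])*6.6, (proj(s,[.513,-.04,.042])-[205,150])*6.6)
c=s["img"][150:240,205:310]; cv2.imwrite("pics/s2.png",cv2.resize(c,None,fx=6.6,fy=6.6,interpolation=cv2.INTER_CUBIC))
E
```

```text
[246.94464614 218.49976952] [276.83466454 452.09847883] [275.2275216  495.98107184]
```

View pics/s2.png

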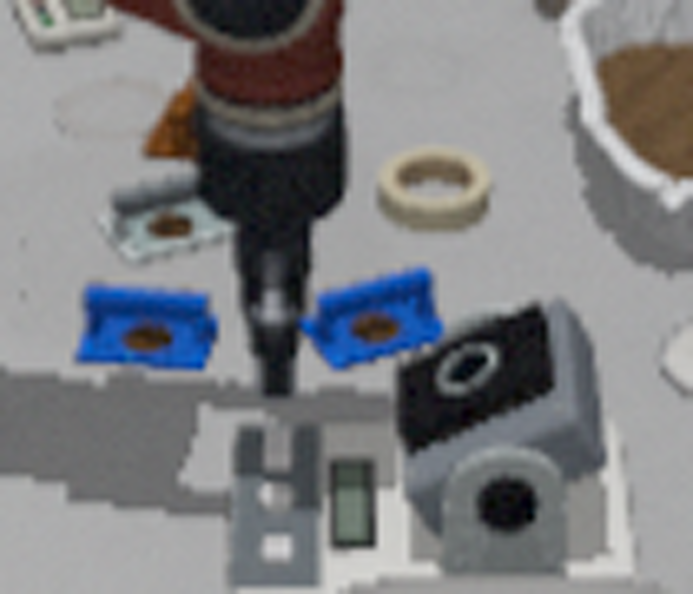

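The finger end shows at row ~393, where the stated TCP should be at (277,452), so the tip may really be higher. I'll quantify that.

```bash
python3 - <<'E'
from h import *
s=get_image("side")
for r in(393,400,424,452):
  c,d=ray(s,205+277/6.6,150+r/6.6); print(r,(c+d*(.0027-c[1])/d[1]).round(4))
b=s["img"][150:240,205:310]
for v in range(52,76): print(v,v*6.6,[int(x) for x in b[v,34:52].mean(1)])
E
```

```text
393 [0.5139 0.0027 0.0768]
400 [0.5138 0.0027 0.0722]
424 [0.5136 0.0027 0.0562]
452 [0.5132 0.0027 0.0374]
52 343.2 [170, 169, 169, 123, 50, 26, 25, 30, 25, 21, 29, 122, 163, 122, 88, 89, 93, 96]
53 349.79999999999995 [169, 169, 168, 157, 75, 36, 31, 19, 25, 26, 22, 150, 169, 157, 104, 97, 100, 98]
54 356.4 [170, 169, 170, 170, 127, 74, 30, 28, 25, 33, 74, 161, 170, 170, 151, 110, 107, 104]
55 363.0 [171, 170, 169, 170, 143, 83, 35, 30, 24, 40, 92, 161, 170, 169, 168, 151, 114, 95]
56 369.59999999999997 [173, 170, 169, 170, 140, 91, 41, 30, 30, 40, 91, 160, 169, 170, 169, 169, 155, 150]
57 376.2 [143, 137, 166, 170, 143, 92, 44, 27, 26, 38, 95, 161, 167, 170, 168, 169, 169, 169]
58 382.79999999999995 [110, 107, 134, 138, 122, 89, 49, 33, 22, 44, 92, 161, 169, 170, 145, 140, 137, 139]
59 389.4 [106, 105, 108, 109, 106, 86, 44, 27, 29, 38, 91, 128, 136, 135, 112, 108, 109, 107]
60 396.0 [105, 109, 106, 108, 106, 97, 86, 83, 83, 85, 99, 103, 105, 104, 108, 107, 110, 107]
61 402.59999999999997 [110, 108, 108, 106, 107, 108, 102, 103, 104, 104, 105, 107, 107, 108, 108, 103, 104, 104]
62 
[... 655 characters left out ...]
132, 84, 69, 68, 71, 98, 131, 134, 136]
69 455.4 [172, 115, 74, 67, 69, 78, 134, 138, 138, 141, 85, 70, 70, 67, 98, 116, 102, 94]
70 462.0 [171, 115, 76, 70, 73, 79, 124, 128, 130, 132, 85, 72, 69, 70, 100, 105, 59, 58]
71 468.59999999999997 [170, 115, 74, 70, 70, 72, 92, 95, 90, 93, 70, 70, 70, 68, 99, 105, 55, 65]
72 475.2 [169, 140, 107, 99, 103, 99, 77, 70, 71, 68, 71, 67, 67, 66, 97, 106, 57, 69]
73 481.79999999999995 [162, 145, 118, 112, 112, 127, 171, 130, 113, 103, 77, 70, 68, 72, 100, 105, 56, 66]
74 488.4 [127, 138, 118, 111, 113, 160, 193, 146, 132, 128, 93, 74, 70, 67, 101, 108, 61, 98]
75 495.0 [102, 125, 116, 110, 110, 154, 189, 153, 143, 141, 102, 72, 66, 67, 99, 143, 77, 108]
```

Both views put the finger ends near z = 0.076, about 39 mm short of the reported TCP. I'll go down in small steps and watch the force.

>>> carry_out(rows=[[0, 0, 0, 0, 0, 0.03, 1], [0, 0, 0, 0, 0, 0.055, 1], [0, 0, 0, 0, 0, 0.075, 1], [0, 0, 0, 0, 0, 0.09, 1], [0, 0, 0, 0, 0, 0.095, 1]])

```text
t: 4.35
tool_pos: [0.5123, 0.0028, 0.0076]
tool_rot: [0.007, -3.14, -0.0]
contact_force: [0.3, -0.0, -0.4]
opening: -0.0004
grip_force: 0.0
```

>>> carry_out(rows=[[0, 0, 0, 0, 0, 0.005, 1], [0, 0, 0, 0, 0, 0.01, 1], [0, 0, 0, 0, 0, 0.015, 1], [0, 0, 0, 0, 0, 0.015, 1], [0, 0, 0, 0, 0, 0.015, 1]])

```text
t: 4.85
tool_pos: [0.5133, 0.0026, 0.0045]
tool_rot: [-0.007, 3.141, -0.0]
contact_force: [-0.0, -0.8, 1.7]
opening: -0.0
grip_force: 0.8
```

>>> carry_out(rows=[[0, 0, 0, 0, 0, 0.005, 1], [0, 0, 0, 0, 0, 0.01, 1], [0, 0, 0, 0, 0, 0.014, 1], [0, 0, 0, 0, 0, 0.014, 1]])

```text
t: 5.25
tool_pos: [0.5133, 0.0026, 0.0011]
tool_rot: [0.007, -3.141, 0.0]
contact_force: [-3.8, 1.0, 9.4]
opening: 0.0
grip_force: 4.8
```

>>> carry_out(rows=[[0, 0, 0, 0, 0, 0.004, 1], [0, 0, 0, 0, 0, 0.008, 1], [0, 0, 0, 0, 0, 0.008, 1]])

```text
t: 5.55
tool_pos: [0.5134, 0.0026, 0.0008]
tool_rot: [0.008, -3.14, 0.0]
contact_force: [-11.3, 2.1, 22.9]
opening: 0.0002
grip_force: 11.6
```

>>> carry_out(rows=[[0, 0, 0, 0, 0, -0.03, 1], [0, 0, 0, 0, 0, -0.07, 1], [0, 0, 0, 0, -0.05, -0.07, 1], [0, 0, 0, 0, -0.11, -0.07, 1], [0, 0, 0, 0, -0.142, -0.07, 1]])

```text
t: 6.05
tool_pos: [0.5128, -0.0414, 0.0181]
tool_rot: [0.006, -3.141, 0.0]
contact_force: [0.8, 0.4, 0.1]
opening: 0.0
grip_force: 0.0
```

>>> carry_out(rows=[[0, 0, 0, 0, 0, 0, 1], [0, 0, 0, 0, 0, 0, 1], [0, 0, 0, 0, 0, 0.015, 1], [0, 0, 0, 0, 0, 0.03, 1], [0, 0, 0, 0, 0, 0.04, 1]])

```text
t: 6.55
tool_pos: [0.5126, -0.0394, 0.0056]
tool_rot: [0.008, -3.141, -0.001]
contact_force: [0.0, 0.3, 0.0]
opening: 0.0001
grip_force: 0.0
```

>>> carry_out(rows=[[0, 0, 0, 0, 0, 0.008, 1], [0, 0, 0, 0, 0, 0.016, 1], [0, 0, 0, 0, 0, 0.024, 1], [0, 0, 0, 0, 0, 0.026, 1], [0, 0, 0, 0, 0, 0.026, 1]])

```text
t: 7.05
tool_pos: [0.5128, -0.0395, 0.0009]
tool_rot: [0.008, -3.139, -0.001]
contact_force: [-9.6, 4.1, 17.7]
opening: -0.0005
grip_force: 8.8
```

Round key is fully down. Now the square key.

>>> carry_out(rows=[[0, 0, 0, 0, 0, -0.03, 1], [0, 0, 0, 0, 0, -0.066, 1], [0, 0, 0, 0, -0.05, -0.066, 1], [0, 0, 0, 0, -0.11, -0.066, 1], [0, 0, 0, 0, -0.142, -0.066, 1]])

```text
t: 7.55
tool_pos: [0.5134, -0.0842, 0.0185]
tool_rot: [-0.006, 3.141, -0.001]
contact_force: [-0.3, -0.9, 0.0]
opening: 0.0003
grip_force: 0.0
```

>>> carry_out(rows=[[0, 0, 0, 0, 0, 0, 1], [0, 0, 0, 0, 0, 0, 1], [0, 0, 0, 0, 0, 0.015, 1], [0, 0, 0, 0, 0, 0.03, 1], [0, 0, 0, 0, 0, 0.04, 1]])

```text
t: 8.05
tool_pos: [0.5128, -0.0819, 0.0056]
tool_rot: [0.008, -3.14, -0.001]
contact_force: [-0.1, -0.4, -0.5]
opening: -0.0
grip_force: 0.0
```

>>> carry_out(rows=[[0, 0, 0, 0, 0, 0.008, 1], [0, 0, 0, 0, 0, 0.016, 1], [0, 0, 0, 0, 0, 0.024, 1], [0, 0, 0, 0, 0, 0.026, 1], [0, 0, 0, 0, 0, 0.026, 1]])

```text
t: 8.55
tool_pos: [0.5131, -0.0821, 0.0009]
tool_rot: [0.008, -3.139, -0.002]
contact_force: [-9.5, 3.5, 17.2]
opening: -0.0001
grip_force: 8.7
```

>>> carry_out(rows=[[0, 0, 0, 0, 0, -0.05, 1], [0, 0, 0, 0, 0, -0.2, 1], [0, 0, 0, 0, 0.1, -0.35, 0], [0, 0, 0, 0, 0.25, -0.5, -1], [0, 0, 0, 0, 0.4, -0.6, -1]])

```text
t: 9.05
tool_pos: [0.5139, 0.0206, 0.1691]
tool_rot: [-0.004, 3.137, -0.001]
contact_force: [0.6, 0.9, 0.1]
opening: 0.0431
grip_force: 0.0
```

>>> carry_out(rows=[[0, 0, 0, 0, 0.14, -0.05, -1], [0, 0, 0, 0, 0.23, -0.1, -1], [0, 0, 0, 0, 0.23, -0.1, -1], [0, 0, 0, 0, 0.23, -0.1, -1], [0, 0, 0, 0, 0.23, -0.1, -1]])

```text
t: 9.55
tool_pos: [0.5121, 0.0884, 0.1949]
tool_rot: [0.006, -3.14, 0.001]
contact_force: [0.7, -0.4, -0.6]
opening: 0.0854
grip_force: 0.0
```

```bash
python3 - <<'E'
from h import *
import pickle
w=get_image("wrist"); o=get_obs(); pickle.dump((w,o),open("w3.pkl","wb")); print(o["tool_pos"],o["dq"].round(3))
for X in([.611,-.039,.124],[.442,.266,.036],[.513,-.04,.042]): print(proj(w,X)/.64)
cv2.imwrite("pics/w3.png",cv2.resize(w["img"],(800,600),interpolation=cv2.INTER_CUBIC))
E
```

```text
[0.51209682 0.08826171 0.19470564] [-0.004  0.003  0.001  0.001  0.001  0.001]
[200.59900054 440.73678788]
[660.67963043 157.97417253]
[230.40438195 257.82944254]
```

View pics/w3.png

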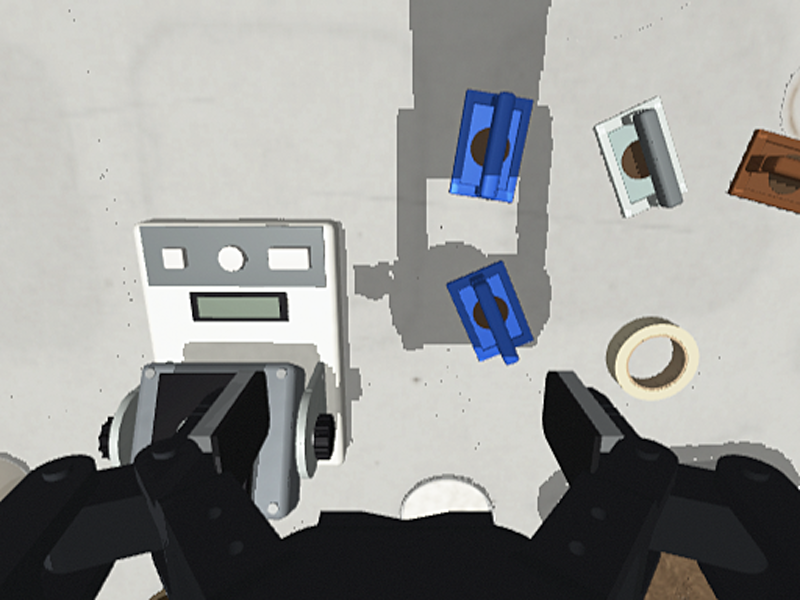

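The view shows the port half hidden by a finger at (200,420), head screws at (149,373) and (282,373), and the carrier fully visible: frame corners (593,126), (660,97), (688,182), (628,217), bar top (645,113) to (672,205). I'll slide further left so the plate clears the finger.

>>> carry_out(rows=[[0, 0, 0, -0.03, 0.12, 0, -1], [0, 0, 0, -0.08, 0.24, 0, -1], [0, 0, 0, -0.08, 0.24, 0, -1], [0, 0, 0, -0.08, 0.24, 0, -1], [0, 0, 0, -0.08, 0.24, 0, -1]])

```text
t: 10.1
tool_pos: [0.5359, 0.1602, 0.1951]
tool_rot: [0.005, -3.14, 0.001]
contact_force: [-0.1, 0.4, 0.6]
opening: 0.0852
grip_force: 0.0
```

```bash
python3 - <<'E'
from h import *
import pickle
w3,_=pickle.load(open("w3.pkl","rb"))
f=lambda x,y:((x+.5)*.64-.5,(y+.5)*.64-.5)
for p in[(593,126),(660,97),(688,182),(628,217)]: print("fr",onz(w3,*f(*p),.006).round(4))
for p in[(645,113),(672,205)]: print("bar",onz(w3,*f(*p),.036).round(4))
w=get_image("wrist"); o=get_obs(); pickle.dump((w,o),open("w4.pkl","wb")); print(o["tool_pos"],o["dq"].round(3))
for X in([.611,-.039,.124],[.442,.266,.036]): print(proj(w,X)/.64)
c=w["img"][180:384,0:272]
cv2.imwrite("pics/w4.png",cv2.resize(c,None,fx=2.94,fy=2.94,interpolation=cv2.INTER_CUBIC))
E
```

```text
fr [0.4191 0.2273 0.006 ]
fr [0.3988 0.2743 0.006 ]
fr [0.4596 0.3055 0.006 ]
fr [0.4867 0.2628 0.006 ]
bar [0.4124 0.2504 0.036 ]
bar [0.4743 0.279  0.036 ]
[0.53598307 0.16016434 0.19541102] [ 0.    -0.007 -0.004  0.001 -0.001  0.002]
[ 77.77179839 406.10617191]
[561.37080652 121.38894308]
```

View pics/w4.png

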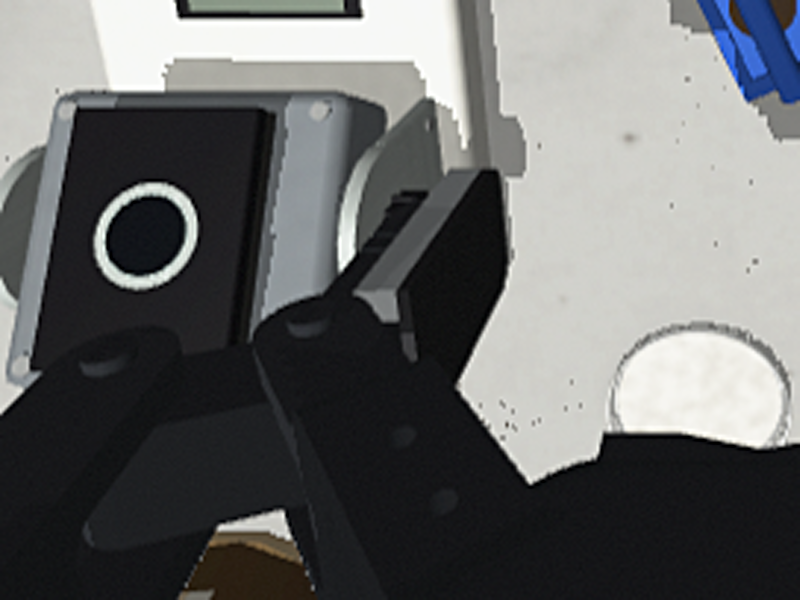

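The wrist view now shows the ring centred at (147,236), and plate corners (77,108), (264,108) at the low end and (30,370) at the high end. I'll fit the port pose to these points from all three views.

```bash
python3 - <<'E'
from h import *
import pickle
from scipy.optimize import least_squares
a=pickle.load(open("a.pkl","rb"));w,_=pickle.load(open("w4.pkl","rb"))
ft=lambda x,y:(190+(x+.5)/5.7-.5,135+(y+.5)/5.7-.5)
fs=lambda x,y:(205+(x+.5)/6.6-.5,165+(y+.5)/6.6-.5)
fw=lambda x,y:((x+.5)/2.94-.5,180+(y+.5)/2.94-.5)
L={"c":(0,0),"hl":(.042,.031),"hr":(.042,-.031),"lr":(-.042,-.031),"ll":(-.042,.031)}
ob=[]
for im,f,W,d in[(a["top"],ft,1,dict(c=(621,182),hl=(567,110),hr=(671,110),lr=(671,247),ll=(567,247))),
 (a["side"],fs,1,dict(c=(468,270),hl=(550,205),hr=(558,295),lr=(405,355),ll=(397,262))),
 (w,fw,1,dict(c=(147,236),lr=(77,108),ll=(264,108),hr=(30,370)))]:
    for k,p in d.items(): ob.append((im,k,np.array(f(*p)),1/(-im["R"].T@im["t"])[2]))
def X(p,k):
    th,yw=p[3:]; u=Ro.from_rotvec([0,0,yw]).as_matrix()@[np.cos(th),0,np.sin(th)]; v=[-np.sin(yw),np.cos(yw),0]
    return p[:3]+L[k][0]*u+L[k][1]*np.array(v)
res=lambda p:np.concatenate([proj(im,X(p,k))-q for im,k,q,s in ob])
r=least_squares(res,[.611,-.039,.124,.45,0],x_scale=[.01,.01,.01,.1,.1],loss="soft_l1")
print(r.x.round(4),np.sqrt(np.diag(np.linalg.inv(r.jac.T@r.jac))).round(4))
for (im,k,q,s),e in zip(ob,res(r.x).reshape(-1,2)): print(k,e.round(2))
t=r.x[3];print("pivot pred d",(r.x[2]-.092)/np.cos(t),"x piv",r.x[0]+(r.x[2]-.092)*np.tan(t))
print("port tri w/side",tri(w,fw(147,236),a["side"],fs(468,270)),"w/top",tri(w,fw(147,236),a["top"],ft(621,182)))
E
```

```text
[ 0.6125 -0.0398  0.1218  0.4913 -0.015 ] [0.0008 0.0011 0.0014 0.0273 0.0176]
c [ 0.23 -0.25]
hl [0.39 0.12]
hr [ 1.21 -0.13]
lr [0.61 0.4 ]
ll [0.14 0.63]
c [0.63 0.84]
hl [-0.87  0.47]
hr [-1.25 -2.09]
lr [-0.93 -1.64]
ll [0.22 1.23]
c [1.09 0.2 ]
lr [ 0.04 -0.7 ]
ll [-0.34  0.34]
hr [0.1  0.77]
pivot pred d 0.033789654215711555 x piv 0.628471934792314
port tri w/side (array([ 0.61055971, -0.03869405,  0.12451051]), np.float64(0.0003231954117470327)) w/top (array([ 0.61108804, -0.03890455,  0.12417995]), np.float64(0.00032777494879071653))
```

```bash
python3 - <<'E'
from h import *
import pickle
from scipy.optimize import least_squares
a=pickle.load(open("a.pkl","rb"));w,_=pickle.load(open("w4.pkl","rb"))
ft=lambda x,y:(190+(x+.5)/5.7-.5,135+(y+.5)/5.7-.5)
fs=lambda x,y:(205+(x+.5)/6.6-.5,165+(y+.5)/6.6-.5)
fw=lambda x,y:((x+.5)/2.94-.5,180+(y+.5)/2.94-.5)
P=np.array([.611,-.0388,.1242])
L={"hl":(.042,.031),"hr":(.042,-.031),"lr":(-.042,-.031),"ll":(-.042,.031)}
for nm,im,f,d in[("top",a["top"],ft,dict(hl=(567,110),hr=(671,110),lr=(671,247),ll=(567,247))),
 ("side",a["side"],fs,dict(hl=(550,205),hr=(558,295),lr=(405,355),ll=(397,262))),
 ("w",w,fw,dict(lr=(77,108),ll=(264,108),hr=(30,370)))]:
  def res(p):
    u=np.array([np.cos(p[0]),0,np.sin(p[0])]); u=Ro.from_rotvec([0,0,p[1]]).as_matrix()@u
    c=np.array(P)
    return np.concatenate([proj(im,c+L[k][0]*u+L[k][1]*np.array([-np.sin(p[1]),np.cos(p[1]),0]))-np.array(f(*q)) for k,q in d.items()])
  r=least_squares(res,[.45,0]); print(nm,r.x.round(3),np.sqrt(np.diag(np.linalg.inv(r.jac.T@r.jac))).round(3),res(r.x).round(1))
# screws of the head (w3: low pair) baseline yaw
w3,o=pickle.load(open("w3.pkl","rb"))
f=lambda x,y:((x+.5)*.64-.5,(y+.5)*.64-.5)
print([onz(w3,*f(*p),.1).round(4) for p in[(149,373),(282,373)]])
print([onz(w3,*f(*p),.034).round(4) for p in[(136,222),(336,221)]],[onz(w3,*f(*p),.042).round(4) for p in[(173,258),(231,258),(289,258)]])
# measure dark plate outline precisely in the side view
g=a["side"]["img"][185:225,255:300].mean(2)
for row in g[8:38:2]: print(" ".join("%3d"%x for x in row[6:42]))
E
```

```text
top [ 0.556 -0.005] [0.111 0.036] [ 0.1  0.8  1.   0.3  0.4  0.4 -0.   0.8]
side [0.426 0.024] [0.058 0.052] [-1.4  0.  -1.  -2.6 -1.4 -2.7 -0.9  0.2]
w [ 0.492 -0.017] [0.026 0.017] [-1.  -1.3 -0.8 -0.1 -1.3  1.1]
[array([ 0.5766, -0.0786,  0.1   ]), array([0.5764, 0.0076, 0.1   ])]
[array([ 0.488 , -0.1095,  0.034 ]), array([0.4868, 0.0367, 0.034 ])] [array([ 0.5131, -0.082 ,  0.042 ]), array([ 0.5129, -0.0398,  0.042 ]), array([0.5128, 0.0025, 0.042 ])]
 91  89  80  71  71  65  58  53  52 103 152 158 159 158 156 158 158 159 157 156 156 157 157 158 157 156 158 158 158 158 157 158 159 159 158 159
 48  50  47  47  60  57  76  57  59  93 151 158 157 157 157 158 158 158 158 156 156 157 159 158 133 127 148 144 132 135 154 160 157 157 158 154
 68  69  79  83  93  92  84  56  64  68 136 157 157 155 156 147 141 131 131 120 124 112  75  35  19  22  87 109 118 111 106 134 155 160 158 158
 40  35  30  48  73  85  94  90  80  78  93 136 134 118 107  88  78  50  44  23  24  22  26  27  22  28  17 107 116 114  92  88 134 155 157 158
 59  60  71  89  86  83  88  83  71  72  96  90  75  48  24  21
[... 820 characters left out ...]
  26  29  16  24  17  25  16  23  13  21  10  24  31  89  97 101 111 116 116 116 115 118 115 113 111 109  96  89  84  81 146
190 190 190 190 100  23  24  17  17  17  17  19  38  43  89  97 113 114 117 115 117 117 117 117 111 110 101  91  85  78  79  80  88  88  82 135
191 191 191 190 138  69  16  26  32  91  99  98 115 115 113 116 115 118 124 132 131 127 110 100  87  78  76  80  75  73  70  74  75  83  87 120
152 187 192 190 168 118 101 112 117 113 115 116 118 115 123 144 140 130 130 122 120 118 122 128 130 133 136  98  78  75  75  74  75  74  81  85
113 183 191 191 172 134 128 120 118 118 115 111 106 126 118 106 105 105 104 105  88 100 103 106 106 105 103 114 113  84  71  73  84  86 105 168
```

```bash
python3 - <<'E'
from h import *
import pickle
s=pickle.load(open("a.pkl","rb"))["side"]
def on(u,v,y):
    c,d=ray(s,u,v); return c+d*(y-c[1])/d[1]
for pts,y in[([(283.5,211),(278.6,213),(274.4,215),(269.5,217)],-.0698),([(283.2,197),(278,199),(274,201),(270.3,203),(266.5,205)],-.0078)]:
    X=np.array([on(*p,y) for p in pts]); m=np.polyfit(X[:,0],X[:,2],1); print(X[[0,-1]].round(4),"tilt",np.arctan(m[0]), "z at .611",np.polyval(m,.611))
E
```

```text
[[ 0.6355 -0.0698  0.1249]
 [ 0.5899 -0.0698  0.1003]] tilt 0.49860986152506787 z at .611 0.11168763708973906
[[ 0.6373 -0.0078  0.1369]
 [ 0.5813 -0.0078  0.1037]] tilt 0.5386148855668996 z at .611 0.12222603317724492
```

```bash
python3 - <<'E'
from h import *
plan([.4425,.2655,.07],Rt(0,np.radians(24.5)))
E
```

```text
turn [-1.000e-04 -3.000e-04 -1.352e-01] shift [0.3102 0.3522 0.4181] mm 188.6 t 10.15 F [ 0.04 -0.4   0.09]
```

>>> carry_out(rows=[[0, 0, -0.03, 0.07, 0.08, 0.08, -1], [0, 0, -0.07, 0.16, 0.18, 0.16, -1], [0, 0, -0.11, 0.26, 0.29, 0.25, -1], [0, 0, -0.135, 0.31, 0.352, 0.31, -1], [0, 0, -0.135, 0.31, 0.352, 0.35, -1]])

```text
t: 10.65
tool_pos: [0.4399, 0.267, 0.0888]
tool_rot: [0.672, -3.066, 0.0]
contact_force: [-0.1, -0.5, -0.7]
opening: 0.0853
grip_force: 0.0
```

>>> carry_out(rows=[[0, 0, 0, 0, 0, 0, -1], [0, 0, 0, 0, 0, 0, -1], [0, 0, 0, 0, 0, 0, -1], [0, 0, 0, 0, 0, 0, -1]])

```text
t: 11.05
tool_pos: [0.4443, 0.2662, 0.0923]
tool_rot: [-0.665, 3.068, 0.0]
contact_force: [-0.3, -0.7, 0.2]
opening: 0.0852
grip_force: 0.0
```

```bash
python3 - <<'E'
from h import *
import pickle
w=get_image("wrist"); o=get_obs(); pickle.dump((w,o),open("w5.pkl","wb"))
img=w["img"]; print(o["tool_pos"],o["tool_rot"])
c=proj(w,[.4425,.2655,.036]); print("expected centre",c)
# bluish-grey bar vs bright frame vs brown soil: sample in a rectified patch at z=.036
yaw=np.radians(24.5); ux=np.array([np.cos(yaw),np.sin(yaw),0]);uy=np.array([-ux[1],ux[0],0])
for y in range(-36,37,4):
    r=[]
    for x in range(-48,49,6):
        u,v=proj(w,np.array([.4425,.2655,.036])+ux*x/1e3+uy*y/1e3).round().astype(int)
        r.append("%3d"%img[v,u].mean() if 0<=v<384 and 0<=u<512 else " . ")
    print("%4d"%y," ".join(r))
E
```

```text
[0.44397138 0.26628611 0.09204708] [-6.65666802e-01  3.06833102e+00  3.97619697e-04]
expected centre [260.67733806 187.06085371]
 -36 217 217 217 214 216 217 218 216 125 133 134 132 134 134 132 131 127
 -32 217 217 216 216 216 214 219 216 130 134 135 135 131 130 133 134 135
 -28 222 218 177 222 115 124 125 128 134 134 133 134 130 133 134 133 134
 -24 132 133 135 133 132 132 134 133 134 132 133 132 132 134 134 134 135
 -20 133 137 161 156 155 157 157 151 154 155 152 148 134 131 133 133 133
 -16 131 136 154 130 135 147 154 155 155 156 151 154 150 132 133 134 133
 -12 133 134 150 223 220 217 226 150 214 212 211 131 151 132 130 134 133
  -8 131 122 244 222 222 195  99  98  44 212 211 182 152 132 129 134 134
  -4 132 123  72 130 127 126 125 127  78  48  43  74  87  90 135 134 134
   0 133 121  68 165 163 161 161 135  91  90  90  89  88  88 117 129 134
   4 135 122  57 150 151 152 153  84  88  88  88  89  88  89 116 128 134
   8 134 122 244 225 222  74  78  49  47 186 186 139 130  95 135 133 133
  12 135 113 240 220 218 220  76  50 143 212 212 156 148 135 134 136 132
  16 134 115 239 214 210 218 217 220 216 215 213 159 147 136 134 135 132
  20 135 115 251 244 243 242 247 152 151 150 150 146 148 135 134 135 134
  24 134 134 217 216 216 220 222 136 136 113  99 114 111 133 133 136 135
  28 134 133 216 215 217 216 217 132 134 135 133 134 134 134 135 136 135
  32 134 132 217 213 213 216 217 184 135 133 134 134 134 135 134 134 134
  36 135 132 217 213 216 216 217 217 132 133 133 135 136 133 134 134 134
```

```bash
python3 - <<'E'
from h import *
import pickle
w,o=pickle.load(open("w5.pkl","rb")); img=w["img"].mean(2).astype(np.float32)
yaw=np.radians(24.5); ux=np.array([np.cos(yaw),np.sin(yaw),0]);uy=np.array([-ux[1],ux[0],0])
def S(x,y,z=.036):
    u,v=proj(w,np.array([.4425,.2655,z])+ux*x/1e3+uy*y/1e3); return int(cv2.getRectSubPix(img,(1,1),(float(u),float(v)))[0,0])
for x in(-30,-20,-10,10,20,28): print("x",x,[S(x,y) for y in range(-12,13)])
for y in(-2,0,2,4): print("y",y,[S(x,y) for x in range(-42,-32)],[S(x,y) for x in range(27,42)])
for x in(-25,25): print("frame z6 x",x,[S(x,y,.006) for y in range(-30,-18)],[S(x,y,.006) for y in range(18,30)])
E
```

```text
x -30 [223, 222, 222, 222, 222, 223, 230, 160, 107, 151, 173, 167, 165, 163, 160, 159, 152, 128, 106, 169, 228, 222, 221, 220, 220]
x -20 [219, 219, 219, 219, 220, 223, 227, 154, 113, 141, 165, 165, 163, 161, 159, 157, 153, 132, 105, 132, 225, 221, 218, 217, 217]
x -10 [192, 59, 98, 98, 98, 98, 98, 87, 112, 107, 158, 163, 161, 159, 156, 155, 153, 135, 114, 67, 45, 49, 49, 51, 48]
x 10 [211, 211, 211, 210, 211, 211, 215, 222, 64, 77, 86, 91, 90, 90, 90, 89, 88, 84, 71, 77, 193, 217, 212, 211, 211]
x 20 [148, 147, 148, 147, 147, 149, 150, 153, 79, 79, 85, 90, 89, 90, 89, 88, 89, 85, 75, 70, 133, 153, 149, 149, 149]
x 28 [133, 133, 133, 132, 131, 130, 132, 134, 91, 76, 84, 88, 89, 88, 88, 88, 87, 85, 78, 69, 95, 139, 134, 133, 133]
y -2 [123, 130, 241, 172, 84, 122, 82, 95, 141, 159] [84, 84, 84, 84, 84, 84, 82, 76, 90, 125, 135, 130, 128, 127, 129]
y 0 [121, 119, 158, 165, 97, 105, 79, 100, 134, 151] [88, 89, 88, 88, 89, 89, 88, 85, 81, 119, 139, 133, 131, 129, 128]
y 2 [121, 139, 250, 180, 91, 105, 81, 98, 131, 148] [88, 88, 87, 87, 88, 88, 88, 83, 81, 117, 137, 135, 132, 130, 128]
y 4 [123, 123, 158, 163, 96, 103, 73, 91, 125, 143] [88, 87, 87, 88, 87, 87, 87, 83, 79, 118, 137, 134, 133, 131, 129]
frame z6 x -25 [123, 129, 132, 133, 134, 133, 127, 156, 156, 154, 157, 158] [217, 190, 235, 247, 243, 244, 244, 230, 203, 217, 216, 215]
frame z6 x 25 [133, 133, 133, 133, 133, 134, 129, 124, 149, 149, 150, 154] [213, 211, 156, 143, 147, 149, 152, 155, 146, 103, 136, 134]
```

```bash
python3 - <<'E'
from h import *
plan([.4419,.2668,-.018],Rt(0,np.radians(25.3)))
E
```

```text
turn [-0.0001  0.0006 -0.0046] shift [0.0063 0.0045 0.3668] mm 110.1 t 11.1 F [-0.2  -0.77  0.3 ]
```

>>> carry_out(rows=[[0, 0, -0.0046, 0.006, 0.0045, 0.1, -1], [0, 0, -0.0046, 0.006, 0.0045, 0.2, -1], [0, 0, -0.0046, 0.006, 0.0045, 0.28, -1], [0, 0, -0.0046, 0.006, 0.0045, 0.34, -1], [0, 0, -0.0046, 0.006, 0.0045, 0.36, -1]])

```text
t: 11.6
tool_pos: [0.4394, 0.2662, -0.019]
tool_rot: [0.689, -3.062, 0.001]
contact_force: [-0.1, 1.4, -0.6]
opening: 0.0854
grip_force: 0.0
```

>>> carry_out(rows=[[0, 0, 0, 0, 0, 0.005, -1], [0, 0, 0, 0, 0, 0.01, -1], [0, 0, 0, 0, 0, 0.02, -1], [0, 0, 0, 0, 0, 0.026, -1], [0, 0, 0, 0, 0, 0.026, -1]])

```text
t: 12.1
tool_pos: [0.4407, 0.2671, -0.0246]
tool_rot: [-0.69, 3.064, 0.0]
contact_force: [0.3, -0.6, -0.2]
opening: 0.0858
grip_force: 0.0
```

```bash
python3 - <<'E'
from h import *
plan([.4419,.2668,-.0265],Rt(0,np.radians(25.3)))
E
```

```text
turn [-0.      0.0001  0.0005] shift [-0.0031 -0.0027  0.0062] mm 2.2 t 12.1 F [ 0.28 -0.56 -0.16]
```

>>> carry_out(rows=[[0, 0, 0, -0.003, -0.002, 0.005, 0], [0, 0, 0, -0.003, -0.002, 0.005, 0.5], [0, 0, 0, -0.003, -0.002, 0.005, 1], [0, 0, 0, -0.003, -0.002, 0.005, 1], [0, 0, 0, -0.003, -0.002, 0.005, 1]], force=60)

```text
t: 12.6
tool_pos: [0.4416, 0.267, -0.0264]
tool_rot: [-0.69, 3.065, 0.0]
contact_force: [-2.6, 2.3, -0.3]
opening: 0.0123
grip_force: 0.1
```

>>> carry_out(rows=[[0, 0, 0, 0, 0, 0, 1], [0, 0, 0, 0, 0, 0, 1], [0, 0, 0, 0, 0, 0, 1]])

```text
t: 12.9
tool_pos: [0.4418, 0.267, -0.0262]
tool_rot: [-0.69, 3.064, 0.0]
contact_force: [0.2, 0.1, 2.3]
opening: 0.0108
grip_force: 60.1
```

>>> carry_out(rows=[[0, 0, 0, 0, 0, -0.05, 1], [0, 0, 0, 0, 0, -0.15, 1], [0, 0, 0, 0, 0, -0.3, 1], [0, 0, 0, 0, 0, -0.45, 1], [0, 0, 0, 0, 0, -0.6, 1]])

```text
t: 13.4
tool_pos: [0.4411, 0.2667, 0.156]
tool_rot: [-0.69, 3.065, 0.0]
contact_force: [1.0, 0.8, -0.9]
opening: 0.0106
grip_force: 59.8
```

```bash
python3 - <<'E'
from h import *
import pickle
for f in("w1","w3","w4","w5"):
    w,o=pickle.load(open(f+".pkl","rb")); R0=Ro.from_rotvec(o["tool_rot"]).as_matrix(); print(f,(R0.T@(-w["R"].T@w["t"]-o["tool_pos"])).round(4))
o=get_obs();print(o["opening"],o["grip_force"])
plan([.50,-.04,.21],Rt(.495,.005))
E
```

```text
w1 [ 0.0712 -0.0029 -0.1806]
w3 [ 0.0715 -0.0009 -0.1807]
w4 [ 0.0715 -0.0011 -0.1804]
w5 [ 0.0718 -0.0013 -0.1808]
0.01064158940719337 59.828683733940125
turn [ 0.0345 -0.155   0.1366] shift [ 0.261  -1.0078 -0.18  ] mm 317.0 t 13.4 F [ 1.02  0.8  -0.94]
```

>>> carry_out(rows=[[0.007, -0.03, 0.027, 0.04, -0.1, -0.06, 1], [0.014, -0.062, 0.055, 0.08, -0.25, -0.14, 1], [0.021, -0.093, 0.082, 0.12, -0.4, -0.18, 1], [0.028, -0.124, 0.109, 0.16, -0.55, -0.18, 1], [0.0345, -0.155, 0.1366, 0.2, -0.7, -0.18, 1]])

```text
t: 13.9
tool_pos: [0.4777, 0.0501, 0.2099]
tool_rot: [-0.004, 2.64, 0.001]
contact_force: [1.4, -0.7, -1.3]
opening: 0.0107
grip_force: 59.8
```

>>> carry_out(rows=[[0, 0, 0, 0, 0, 0, 1], [0, 0, 0, 0, 0, 0, 1], [0, 0, 0, 0, 0, 0, 1], [0, 0, 0, 0, 0, 0, 1]])

```text
t: 14.3
tool_pos: [0.4778, 0.0528, 0.2083]
tool_rot: [-0.01, 2.647, 0.003]
contact_force: [-1.2, -0.5, 0.0]
opening: 0.0109
grip_force: 59.8
```

```bash
python3 - <<'E'
from h import *
w=get_image("wrist");o=get_obs(); R0=Ro.from_rotvec(o["tool_rot"]).as_matrix(); print((R0.T@(-w["R"].T@w["t"]-o["tool_pos"])).round(4),o["tool_pos"],R0[:,2],o["opening"])
plan([.50,-.04,.21],Rt(.495,.005))
E
```

```text
[ 0.0712 -0.0011 -0.1804] [0.47775594 0.05290222 0.20815903] [ 0.47468284  0.00392077 -0.88014818] 0.01070337218409294
turn [ 0.0005 -0.0001  0.0008] shift [-0.066  -0.3103  0.0286] mm 95.5 t 14.35 F [-0.25 -0.54 -1.73]
```

```bash
python3 - <<'E'
from h import *
P=np.array([.611,-.0389,.124]);n=-Rt(.495,.005)[:,2]
for g in(.09,.02): plan(P+n*(g-.0262),Rt(.495,.005))
E
```

```text
turn [ 0.0005 -0.0001  0.0008] shift [-0.2555 -0.3093  0.2439] mm 140.8 t 14.35 F [-0.25 -0.54 -1.73]
turn [ 0.0005 -0.0001  0.0008] shift [-0.2556 -0.3096  0.4772] mm 187.1 t 14.35 F [-0.25 -0.54 -1.73]
```

>>> carry_out(rows=[[0, 0, 0.0008, -0.06, -0.08, 0.04, 1], [0, 0, 0.0008, -0.13, -0.16, 0.1, 1], [0, 0, 0.0008, -0.2, -0.24, 0.18, 1], [0, 0, 0.0008, -0.25, -0.3, 0.24, 1], [0, 0, 0.0008, -0.2555, -0.3095, 0.244, 1]])

```text
t: 14.85
tool_pos: [0.5811, -0.0412, 0.1772]
tool_rot: [-0.003, 2.651, 0.004]
contact_force: [-0.1, 0.9, -1.3]
opening: 0.0106
grip_force: 59.8
```

>>> carry_out(rows=[[0, 0, 0, 0, 0, 0.05, 1], [0, 0, 0, 0, 0, 0.11, 1], [0, 0, 0, 0, 0, 0.17, 1], [0, 0, 0, 0, 0, 0.215, 1], [0, 0, 0, 0, 0, 0.233, 1]])

```text
t: 15.35
tool_pos: [0.6129, -0.0389, 0.1164]
tool_rot: [-0.006, 2.65, 0.005]
contact_force: [-0.6, -0.3, -0.2]
opening: 0.011
grip_force: 59.8
```

>>> carry_out(rows=[[0, 0, 0, 0, 0, 0, 1], [0, 0, 0, 0, 0, 0, 1], [0, 0, 0, 0, 0, 0, 1], [0, 0, 0, 0, 0, 0, 1]])

```text
t: 15.75
tool_pos: [0.6137, -0.0407, 0.1192]
tool_rot: [-0.004, 2.645, 0.002]
contact_force: [0.4, 0.3, -0.1]
opening: 0.0107
grip_force: 59.8
```

```bash
python3 - <<'E'
from h import *
import pickle
P=np.array([.611,-.0389,.124]);n=-Rt(.495,.005)[:,2]
plan(P+n*(.02-.0262),Rt(.495,.005))
s,t,w=[get_image(k) for k in("side","top","wrist")]; pickle.dump((s,t,w,get_obs()),open("b.pkl","wb"))
A=cv2.resize(s["img"][170:240,250:315],None,fx=6.15,fy=6.15,interpolation=cv2.INTER_CUBIC)
B=cv2.resize(w["img"][150:320,190:345],None,fx=2.5,fy=2.53,interpolation=cv2.INTER_CUBIC)[:A.shape[0]]
print(A.shape,B.shape)
cv2.imwrite("pics/b.png",np.hstack([A,B[:A.shape[0]]]))
E
```

```text
turn [-0.0001  0.0005 -0.0007] shift [0.0003 0.0061 0.0023] mm 2.0 t 15.75 F [ 0.44  0.33 -0.05]
(430, 400, 3) (430, 388, 3)
```

View pics/b.png

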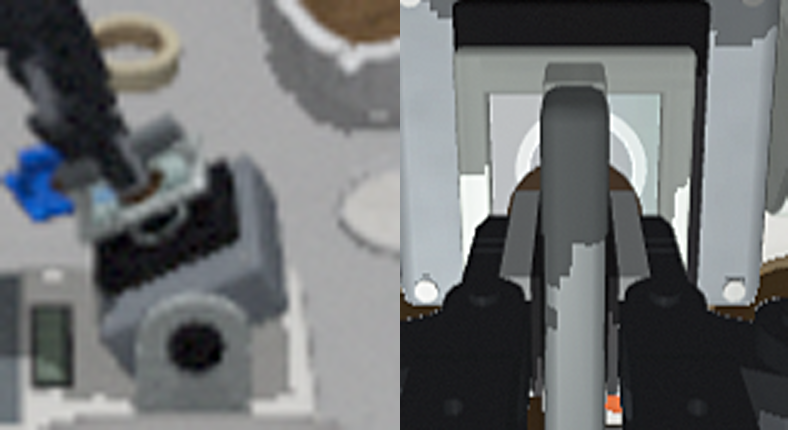

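The combined picture shows, on the left, the carrier hovering roughly parallel above the plate. On the right, the wrist view has the frame spanning columns 455–697 over the plate at 453–710, so it sits about 2 mm too far right of the reader's centre line, as the pose reading also says. I'll check the along-slope position and tilt numerically.

```bash
python3 - <<'E'
from h import *
import pickle
s,t,w,o=pickle.load(open("b.pkl","rb"))
R0=Ro.from_rotvec(o["tool_rot"]).as_matrix(); F=o["tool_pos"]-.0262*R0[:,2]; u=-R0[:,0];yv=R0[:,1];n=-R0[:,2]
P=np.array([.611,-.0389,.124])
Rp=Rt(.495,.005);up=-Rp[:,0]
b=lambda p:((p[0]-190)*2.5+400,(p[1]-150)*2.53)
print("exp frame low top edge",[np.round(b(proj(w,F-.038*u+sg*.025*yv+.006*n))) for sg in(-1,1)])
print("exp plate low edge",[np.round(b(proj(w,P-.042*up+sg*.031*Rp[:,1]))) for sg in(-1,1)])
print("exp port low ring",np.round(proj(w,P)), "screw")
g=w["img"].mean(2)
print("col256 edges",[(v,int(g[v,235])) for v in range(140,176,1)])
# side: tilt of frame's near lower edge vs plate's near edge
f=lambda x,y:(250+(x+.5)/6.15-.5,170+(y+.5)/6.15-.5)
h=s["img"].mean(2)
for v in range(196,212): print(v," ".join("%3d"%x for x in h[v,258:294]))
def sl(p,q,X,d,nn):
    r=[]
    for pt in(p,q):
        c,dd=ray(s,*pt); r.append(c+dd*(X-c[1])/dd[1])
    return r
e=lambda a:proj(s,a).round(1)
print("exp frame near bottom edge lo,hi",e(F-.038*u-.025*yv),e(F+.038*u-.025*yv)," exp plate near lo,hi",e(P-.042*up-.031*Rp[:,1]),e(P+.042*up-.031*Rp[:,1]))
E
```

```text
exp frame low top edge [array([455.,  43.]), array([702.,  43.])]
exp plate low edge [array([454.,   3.]), array([717.,   3.])]
exp port low ring [264. 218.] screw
col256 edges [(140, 96), (141, 99), (142, 102), (143, 103), (144, 107), (145, 106), (146, 106), (147, 111), (148, 93), (149, 44), (150, 11), (151, 15), (152, 23), (153, 24), (154, 26), (155, 26), (156, 24), (157, 25), (158, 26), (159, 27), (160, 26), (161, 26), (162, 25), (163, 27), (164, 24), (165, 24), (166, 24), (167, 19), (168, 60), (169, 94), (170, 109), (171, 127), (172, 144), (173, 150), (174, 149), (175, 149)]
196  57  63  57  42  57  59  69  57  33  17  26  28  49  85 100  66 112 128 161 172 175 167 126 131 168 130 120  79  71 132 127 126 123 145 166 168
197  59  67  68  65  66  67  67  72  41  29  39  30  28  57  99  78  88  95 135 165 162 162 144 156 175 110  39  27  25  95 120 121 122 113 143 164
198  74  70  68  67  66  61  59  65  52  25  28  35  27  37  83  95  54  34  83 149 146 145 138 165 178 107  39  23  28  45 116 124 123 101 109 164
199  64  51  65  66  58  59  58  72 101  69  34  30  29  23  72  92  5
[... 1264 characters left out ...]
8 167 167 167 167 147 115 108  96  75  58  40  16  12  44  73  71  87  59  40  44  33  12  23  24  26  24   8  16  21  13  32 115 122 128  97  93
209 167 168 166 165 157 132 123  67  35  17  10   7   8  21  54  54  65  49  32  21  15  24  21  24  21  14  24  19  26  34  96 122 127 129  99  88
210 163 166 166 164 167 156 152  76  11  22   3  13  14  20  11  18  11  15  23  22  19  23  23   2  24  17  20  44  95 102 124 126 127 132 104  93
211 167 166 167 165 165 163 165  84  18  22  17  18  19  14  18  25  23  27  22  18  19   9  23  32  43  38  96 105 120 125 127 136 128 130 112  94
exp frame near bottom edge lo,hi [262.8 210.7] [283.4 201.7]  exp plate near lo,hi [264.8 216.2] [287.6 206.3]
```

```bash
python3 - <<'E'
from h import *
import pickle
w3,_=pickle.load(open("w3.pkl","rb"));w4,_=pickle.load(open("w4.pkl","rb"));s,t,wb,o=pickle.load(open("b.pkl","rb"))
f3=lambda x,y:((x+.5)*.64-.5,(y+.5)*.64-.5)
f4=lambda x,y:((x+.5)/2.94-.5,180+(y+.5)/2.94-.5)
fb=lambda x,y:(190+(x-400+.5)/2.5-.5,150+(y+.5)/2.53-.5)
def cen(im,p,r=6): # refine on bright screw head
    g=im["img"].mean(2); x,y=map(int,np.round(p)); q=g[y-r:y+r+1,x-r:x+r+1]; m=q>np.percentile(q,50)+35
    m=cv2.connectedComponentsWithStats(m.astype(np.uint8)); k=m[1][r,r]; return (x-r+m[3][k][0],y-r+m[3][k][1]) if k else p
d={}
for n,A,p,B,q in[("lo-",w3,f3(149,373),w4,f4(66,108)),("lo+",w3,f3(282,373),w4,f4(320,109)),("hi+",w3,f3(272,508),wb,fb(735,291)),("hi-",w4,f4(20,365),wb,fb(427,291))]:
    p2,q2=cen(A,p,4),cen(B,q,4); X,e=tri(A,p2,B,q2); d[n]=X; print(n,np.round(p,1),np.round(p2,1),np.round(q,1),np.round(q2,1),X.round(4),round(e,4),tri(A,p,B,q)[0].round(4))
for sg in"+-": v=d["hi"+sg]-d["lo"+sg]; print("tilt",np.arctan2(v[2],v[0]),"yaw",v[1]/v[0],np.linalg.norm(v))
v=d["hi+"]-d["hi-"]; print("yaw",-v[0]/v[1],"mid",sum(d.values())/4)
E
```

```text
lo- [ 95.2 238.5] [ 95.2 238.5] [ 22.1 216.4] [ 22.1 216.4] [ 0.5806 -0.0836  0.0912] 0.0008 [ 0.5806 -0.0836  0.0912]
lo+ [180.3 238.5] [180.3 238.5] [108.5 216.7] [108.5 216.7] [0.58   0.0054 0.0922] 0.0003 [0.58   0.0054 0.0922]
hi+ [173.9 324.9] [174.1 325.2] [323.7 264.7] [323.7 264.7] [0.6544 0.0041 0.1317] 0.0001 [0.6539 0.004  0.132 ]
hi- [  6.5 303.8] [  6.5 303.8] [200.5 264.7] [200.5 264.7] [ 0.6539 -0.0836  0.1319] 0.0 [ 0.6539 -0.0836  0.1319]
tilt 0.4885122281897998 yaw -0.018376017834361255 0.08421259681935858
tilt 0.5072787043725887 yaw 0.0005847809099065729 0.08391347188281766
yaw -0.0053677014085096435 mid [ 0.61721895 -0.03943335  0.11177346]
```

```bash
python3 - <<'E'
from h import *
P=np.array([.611,-.0391,.124]);n=-Rt(.497)[:,2]
for g in(.003,-.004): plan(P+n*(g-.0262),Rt(.497,0))
E
```

```text
turn [ 0.0007 -0.0004  0.0006] shift [-0.0013  0.0056  0.0577] mm 17.4 t 15.9 F [ 0.09 -0.48 -0.74]
turn [ 0.0007 -0.0004  0.0006] shift [-0.0014  0.0056  0.081 ] mm 24.4 t 15.9 F [ 0.09 -0.48 -0.74]
```

>>> carry_out(rows=[[0.0007, -0.0004, 0.0006, -0.001, 0.0056, 0.015, 1], [0.0007, -0.0004, 0.0006, -0.001, 0.0056, 0.03, 1], [0.0007, -0.0004, 0.0006, -0.001, 0.0056, 0.043, 1], [0.0007, -0.0004, 0.0006, -0.001, 0.0056, 0.052, 1], [0.0007, -0.0004, 0.0006, -0.001, 0.0056, 0.055, 1]])

```text
t: 16.4
tool_pos: [0.6213, -0.0389, 0.1029]
tool_rot: [0.0, 2.647, 0.001]
contact_force: [0.2, 0.7, -0.9]
opening: 0.0109
grip_force: 59.8
```

>>> carry_out(rows=[[0, 0, 0, 0, 0, 0.003, 1], [0, 0, 0, 0, 0, 0.006, 1], [0, 0, 0, 0, 0, 0.009, 1], [0, 0, 0, 0, 0, 0.009, 1], [0, 0, 0, 0, 0, 0.009, 1]])

```text
t: 16.9
tool_pos: [0.6228, -0.039, 0.1014]
tool_rot: [0.0, 2.645, 0.0]
contact_force: [0.0, -0.1, 0.1]
opening: 0.0109
grip_force: 59.8
```

```bash
cat > st.py <<'E'
from h import *
P=np.array([.611,-.0391,.124]);R=Rt(.497);F=[];T=[]
o=get_obs();n=-R[:,2]
d=o["tool_pos"]-.0262*Ro.from_rotvec(o["tool_rot"]).as_matrix()[:,2]-P
print("face-port along slope,y,normal mm",(1e3*(np.c_[-R[:,0],R[:,1],n].T@d)).round(2),"Fn",(o["contact_force"]@n).round(2),"F slope",(o["contact_force"]@-R[:,0]).round(2),"M",o["wrist_torque"].round(3),"grip",o["grip_force"],o["opening"])
plan(P+n*(-.004-.0262),R)
E
python3 st.py
```

```text
face-port along slope,y,normal mm [-0.4   0.08  0.74] Fn 0.08 F slope 0.06 M [0.034 0.271 0.009] grip 59.77183163166046 0.010912576037467267
turn [ 0.0001 -0.0002 -0.    ] shift [-0.0014 -0.0003  0.0158] mm 4.8 t 16.9 F [ 0.01 -0.11  0.09]
```

>>> carry_out(rows=[[0, 0, 0, -0.001, 0, 0.003, 1], [0, 0, 0, -0.001, 0, 0.006, 1], [0, 0, 0, -0.001, 0, 0.006, 1], [0, 0, 0, -0.001, 0, 0.006, 1]])

```text
t: 17.3
tool_pos: [0.624, -0.039, 0.1001]
tool_rot: [-0.0, 2.645, 0.0]
contact_force: [-0.4, 0.5, 0.0]
opening: 0.0107
grip_force: 60.0
```

>>> carry_out(rows=[[0, 0, 0, 0, 0, 0.003, 1], [0, 0, 0, 0, 0, 0.006, 1], [0, 0, 0, 0, 0, 0.006, 1], [0, 0, 0, 0, 0, 0.006, 1]])

```text
t: 17.7
tool_pos: [0.6248, -0.039, 0.0985]
tool_rot: [-0.0, 2.645, 0.0]
contact_force: [-0.8, 0.2, 1.3]
opening: 0.011
grip_force: 60.2
```

```bash
python3 st.py
```

```text
face-port along slope,y,normal mm [ 0.02  0.08 -2.81] Fn 1.58 F slope -0.1 M [0.028 0.247 0.014] grip 60.172104835510254 0.011045219178329478
turn [ 0.     -0.0002  0.    ] shift [ 0.     -0.0003  0.004 ] mm 1.2 t 17.7 F [-0.84  0.15  1.34]
```

>>> carry_out(rows=[[0, 0, 0, 0, 0, 0.003, 1], [0, 0, 0, 0, 0, 0.006, 1], [0, 0, 0, 0, 0, 0.008, 1], [0, 0, 0, 0, 0, 0.008, 1]])

```text
t: 18.1
tool_pos: [0.626, -0.039, 0.0964]
tool_rot: [-0.0, 2.645, 0.0]
contact_force: [-3.1, 0.6, 2.2]
opening: 0.0107
grip_force: 60.4
```

```bash
python3 st.py
```

```text
face-port along slope,y,normal mm [ 0.04  0.1  -5.23] Fn 3.39 F slope -1.66 M [0.006 0.245 0.016] grip 60.43550491333008 0.01068136059338321
turn [ 0.0001 -0.0002 -0.    ] shift [ 0.0001 -0.0003 -0.0041] mm 1.2 t 18.1 F [-3.08  0.61  2.19]
```

>>> carry_out(rows=[[0, 0, 0, 0, 0, 0.003, 1], [0, 0, 0, 0, 0, 0.006, 1], [0, 0, 0, 0, 0, 0.006, 1], [0, 0, 0, 0, 0, 0.006, 1], [0, 0, 0, 0, 0, 0.006, 1]])

```text
t: 18.6
tool_pos: [0.6268, -0.039, 0.0948]
tool_rot: [0.0, 2.645, 0.0]
contact_force: [-3.4, -0.4, 4.0]
opening: 0.011
grip_force: 60.6
```

```bash
python3 st.py; python3 - <<'E'
from h import *
import pickle
# wrist: frame & plate edges along columns / rows, to check centring and flushness
w=get_image("wrist"); o=get_obs(); g=w["img"].mean(2); pickle.dump((w,get_image("side"),o),open("c.pkl","wb"))
R0=Ro.from_rotvec(o["tool_rot"]).as_matrix(); F=o["tool_pos"]-.0262*R0[:,2];u=-R0[:,0];n=-R0[:,2]
print("exp frame low L,R top",[proj(w,F-.038*u+k*.025*R0[:,1]+.006*n).round(1) for k in(-1,1)],"plate face low",[proj(w,F-.042*u+k*.031*R0[:,1]).round(1) for k in(-1,1)])
for v in(172,178,184): print(v,[int(x) for x in g[v,200:325]])
for c in(225,235,290): print(c,[int(x) for x in g[145:180,c]])
E
```

```text
face-port along slope,y,normal mm [-0.01  0.05 -7.02] Fn 5.11 F slope -1.12 M [-0.021  0.285  0.057] grip 60.637736320495605 0.011008291662119675
turn [ 0.     -0.0002 -0.    ] shift [-0.0001 -0.0002 -0.0101] mm 3.0 t 18.6 F [-3.42 -0.42  3.95]
exp frame low L,R top [array([212.1, 167.3]), array([310.6, 167.3])] plate face low [array([202. , 157.3]), array([320.6, 157.2])]
172 [103, 78, 7, 21, 25, 27, 24, 26, 25, 22, 29, 87, 144, 139, 134, 134, 135, 136, 138, 137, 139, 139, 134, 134, 134, 134, 135, 136, 135, 135, 136, 135, 135, 135, 134, 134, 135, 135, 135, 135, 134, 135, 134, 135, 135, 134, 134, 135, 134, 135, 135, 135, 134, 134, 134, 133, 134, 134, 134, 133, 134, 134, 133, 134, 134, 133, 134, 133, 134, 133, 134, 133, 133, 132, 132, 133, 133, 133, 132, 133, 133, 133, 133, 132, 132, 133, 133, 133, 132, 133, 132, 132, 131, 132, 134, 132, 132, 133, 133, 133, 133, 134, 134, 135, 137, 138, 140, 132, 70, 12, 21, 22, 22, 23, 24, 16, 24, 87, 106, 101, 101, 101, 100, 101, 101]
178 [103, 106, 19, 17, 23, 25, 26, 25, 24, 22, 25, 71, 147, 149, 144, 141, 144, 146, 146, 148, 147, 147, 145, 144, 1
[... 843 characters left out ...]
, 143, 143, 143, 143, 143, 142, 143, 142, 141, 141, 142, 143, 142, 141, 141, 142, 141, 141, 144, 143, 140, 143, 143, 144, 146, 145, 145, 144, 132, 18, 15, 22, 23, 22, 22, 21, 14, 45, 112, 104, 102, 102, 102, 100, 101, 102]
225 [89, 90, 93, 94, 98, 100, 101, 102, 102, 105, 86, 37, 9, 18, 20, 25, 23, 25, 24, 23, 25, 23, 18, 40, 83, 103, 118, 134, 142, 142, 141, 143, 142, 145, 146]
235 [90, 91, 95, 96, 97, 100, 101, 101, 102, 106, 88, 38, 11, 18, 24, 24, 24, 23, 22, 21, 22, 22, 20, 42, 81, 104, 117, 134, 142, 141, 142, 143, 143, 144, 146]
290 [90, 89, 93, 95, 97, 100, 100, 100, 101, 106, 87, 39, 8, 16, 20, 20, 23, 22, 22, 22, 21, 22, 18, 41, 82, 102, 117, 132, 138, 140, 139, 140, 139, 142, 144]
```

>>> carry_out(rows=[[0, 0, 0, 0, 0, 0, 1], [0, 0, 0, 0, 0, 0, 1], [0, 0, 0, 0, 0, 0, 1], [0, 0, 0, 0, 0, 0, 1], [0, 0, 0, 0, 0, 0, 1]])

```text
t: 19.2
tool_pos: [0.6268, -0.039, 0.0947]
tool_rot: [-0.0, 2.645, 0.0]
contact_force: [-4.2, 0.6, 3.7]
opening: 0.011
grip_force: 60.6
```

>>> carry_out(rows=[[0, 0, 0, 0, 0, 0, 1], [0, 0, 0, 0, 0, 0, 1], [0, 0, 0, 0, 0, 0, 1], [0, 0, 0, 0, 0, 0, 1], [0, 0, 0, 0, 0, 0, 1]])

```text
t: 19.7
tool_pos: [0.6268, -0.039, 0.0948]
tool_rot: [-0.0, 2.645, 0.0]
contact_force: [-3.3, -0.3, 4.5]
opening: 0.0108
grip_force: 60.6
```

>>> carry_out(rows=[[0, 0, 0, 0, 0, 0, 1], [0, 0, 0, 0, 0, 0, 1], [0, 0, 0, 0, 0, 0, 1], [0, 0, 0, 0, 0, 0, 1], [0, 0, 0, 0, 0, 0, 1]])

```text
t: 20.2
tool_pos: [0.6268, -0.039, 0.0947]
tool_rot: [-0.0, 2.645, 0.0]
contact_force: [-1.9, -0.8, 4.8]
opening: 0.011
grip_force: 60.6
```

>>> carry_out(rows=[[0, 0, 0, 0, 0, 0, 1], [0, 0, 0, 0, 0, 0, 1], [0, 0, 0, 0, 0, 0, 1], [0, 0, 0, 0, 0, 0, 1], [0, 0, 0, 0, 0, 0, 1]])

```text
t: 20.7
tool_pos: [0.6268, -0.039, 0.0947]
tool_rot: [-0.0, 2.645, 0.0]
contact_force: [-3.1, -0.5, 5.3]
opening: 0.011
grip_force: 60.6
```

>>> carry_out(rows=[[0, 0, 0, 0, 0, 0, 1], [0, 0, 0, 0, 0, 0, 1], [0, 0, 0, 0, 0, 0, 1], [0, 0, 0, 0, 0, 0, 1], [0, 0, 0, 0, 0, 0, 1]])

```text
t: 21.2
tool_pos: [0.6268, -0.039, 0.0947]
tool_rot: [-0.0, 2.645, 0.0]
contact_force: [-1.8, -0.9, 5.2]
opening: 0.0107
grip_force: 60.6
```

>>> carry_out(rows=[[0, 0, 0, 0, 0, 0, 1], [0, 0, 0, 0, 0, 0, 1], [0, 0, 0, 0, 0, 0, 1], [0, 0, 0, 0, 0, 0, 1], [0, 0, 0, 0, 0, 0, 1]])

```text
t: 21.7
tool_pos: [0.6268, -0.039, 0.0947]
tool_rot: [-0.0, 2.645, 0.0]
contact_force: [-2.1, -0.9, 5.5]
opening: 0.0112
grip_force: 60.6
```

>>> carry_out(rows=[[0, 0, 0, 0, 0, 0, 1], [0, 0, 0, 0, 0, 0, 1], [0, 0, 0, 0, 0, 0, 1], [0, 0, 0, 0, 0, 0, 1], [0, 0, 0, 0, 0, 0, 1]])

```text
t: 22.2
tool_pos: [0.6268, -0.039, 0.0947]
tool_rot: [-0.0, 2.645, 0.0]
contact_force: [-1.2, -1.2, 5.2]
opening: 0.0108
grip_force: 60.6
```

>>> carry_out(rows=[[0, 0, 0, 0, 0, 0, 1], [0, 0, 0, 0, 0, 0, 1], [0, 0, 0, 0, 0, 0, 1], [0, 0, 0, 0, 0, 0, 1], [0, 0, 0, 0, 0, 0, 1]])

```text
t: 22.7
tool_pos: [0.6268, -0.039, 0.0947]
tool_rot: [-0.0, 2.645, 0.0]
contact_force: [-1.9, -0.9, 2.9]
opening: 0.0108
grip_force: 60.6
```

```bash
python3 st.py; python3 - <<'E'
from h import *
import pickle
# head unmoved? compare high screws and side view with the hover pictures
s,t,wb,o=pickle.load(open("b.pkl","rb")); s2=get_image("side")
a=cv2.cvtColor(s["img"],6)[212:232,262:300];b=cv2.cvtColor(s2["img"],6)[212:232,262:300]
print("head/side diff",np.abs(a.astype(int)-b).mean(),cv2.phaseCorrelate(a.astype(np.float32),b.astype(np.float32)))
E
```

```text
face-port along slope,y,normal mm [-0.04  0.1  -7.07] Fn 3.47 F slope -0.24 M [-0.009 -0.152 -0.023] grip 60.63508987426758 0.010836040276577474
turn [ 0.     -0.0002  0.    ] shift [-0.0002 -0.0003 -0.0102] mm 3.1 t 22.7 F [-1.86 -0.93  2.94]
head/side diff 5.9605263157894735 ((-0.11958172248898791, 0.4378423775063851), 0.8334769937396049)
```

```bash
python3 - <<'E'
from h import *
import pickle
s=pickle.load(open("b.pkl","rb"))[0]["img"].mean(2); s2=get_image("side")["img"].mean(2)
for v in(204,208,212): print([int(x) for x in s[v,288:302]],[int(x) for x in s2[v,288:302]])
for u in(292,294): print([int(x) for x in s[192:204,u]],[int(x) for x in s2[192:204,u]])
E
```

```text
[62, 115, 125, 116, 96, 92, 90, 160, 166, 167, 167, 168, 168, 167] [54, 117, 126, 115, 95, 91, 89, 159, 167, 165, 167, 167, 169, 166]
[32, 115, 122, 128, 97, 93, 84, 127, 163, 168, 167, 168, 169, 167] [20, 116, 125, 126, 98, 90, 91, 122, 161, 165, 166, 169, 167, 167]
[126, 128, 126, 131, 114, 95, 91, 91, 150, 168, 169, 167, 169, 169] [125, 126, 126, 130, 114, 90, 90, 89, 150, 166, 167, 166, 169, 167]
[166, 169, 168, 168, 166, 143, 109, 91, 94, 97, 95, 93] [167, 169, 167, 167, 165, 144, 106, 91, 93, 95, 95, 93]
[169, 170, 168, 167, 167, 167, 167, 166, 152, 133, 105, 86] [168, 168, 169, 167, 167, 167, 167, 165, 152, 132, 104, 87]
```

The head hasn't moved and the carrier has been held steady for over 4 s, so I'm handing in.

```bash
python3 -c "
from station import finish_job
print(finish_job())"
```

```text
the job is handed in; nothing more can be done
None
```

I handed the job in at about 23 s: all three keys were pressed fully down in order, and the carrier was then held on the port at about 4 mm of plate travel (estimated from the push force) for over 4 s, still gripped, with the head's tilt unmoved.

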